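# Raise the front of the chest with the furniture jack and hold it up

### The job

Lift the front of the little yellow chest with the low furniture jack: stand in the jack's saddle cup the one wooden spacer that fills most of the gap below the chest's lift lug yet still passes under it, then slide the jack in, handle up, until the saddle is centred under the lift point marked by the stud on the lug. Pump the handle fully down once to try the lift, let it come all the way up again, then press it fully down a second time and finish while still holding it down, so that the spacer alone keeps the front of the chest raised. Do not shove the chest, and leave the other two spacers and everything else on the table where they are.

Things in the scene. Friction and masses are not known exactly. Their poses are not given: they have to be found in the camera images.
- chest: Small yellow chest of drawers, dark top, 3.4 kg, loose on four feet; 280 mm wide (y), 190 deep (x), 164 high. Origin: on the table straight below the lift point; x from front to back, z up. Front face at x = +35 mm, mid-width at y = -35; a flat brass lift lug, 60 mm wide, 8 thick, juts to x = -30 mm, centred at y = 0. Weighs 11 to 18 N on the lug; tips about its back feet, x = +220
- lift_point (a point): On the flat underside of the chest's lift lug, 76 mm above the table while the chest stands on all its feet; straight above the chest's origin. Marked straight above, on the lug's top (8 mm higher), by a dark round stud 14 mm across and 5 mm high
- jack: Low furniture jack, loose, 0.95 kg, grey and dark steel. Origin: centre of the underside of its sled, 290 mm long (x), 74 wide, 9 thick; x points to the saddle end, z up. Grey housing to hold it by when sliding it: a block 34 mm wide (y), 50 long, centred at x = +35 mm, top at 75 mm. Saddle centred at x = +110 mm. Handle hinged at x = +10 mm, 55 mm high, reaching back over the sled
- saddle (a point): Centre of the inner floor of the saddle cup on the jack's ram, 40 mm above the table with the handle up; x, y, z as the jack's. The cup is round, 44 mm wide inside, 54 mm outside, 6 mm deep. It rises straight up by 25 mm as the handle goes fully down
- jack_handle (a joint): Handle angle, rad: 0 up (where its spring and the load return it), 0.5 fully down, at a hard stop. The ram rises 50 mm per rad. Pushing at the pad takes 2.6 N (up) to 6 N (down) without load, about 9 to 15 N with the chest on it; let go, it rises again
- handle_pad (a point): Top centre of the black rubber pad, 46 mm long, 44 wide, at the handle's end, 125 mm from the hinge; pressed from above. Up: the handle slopes 0.45 rad upwards to the rear, pad 116 mm high and 99 mm behind the jack's origin; fully down: 56 mm high, 115 mm behind the origin
- spacer_mid: Plain round wooden spacer, 38 mm across and 30 mm high. Origin: centre of its underside, z up. In the saddle its top is at 70 mm
- spacer_short: Look-alike of the same wood, 38 mm across and 18 mm high: too low. Origin: centre of its underside
- spacer_tall: Look-alike of the same wood, 38 mm across and 42 mm high: too high to pass under the lug. Origin: centre of its underside
- mat: Flat off-white mat, fixed, 250 x 130 mm and 3 mm thick, on which the three spacers stand in a row along its x. Origin: centre of its underside
- mug: Bystander: white mug, 80 mm across, 90 mm high. Origin: centre of its underside
- candle: Bystander: candle in a rope-bound holder, 75 mm across, 95 mm high. Origin: centre of its underside
- oil: Bystander: amber bottle, 52 mm across, 130 mm high. Origin: centre of its underside
- tin: Bystander: flat metal tin, 70 mm across, 45 mm high. Origin: centre of its underside
- driver: Bystander: screwdriver lying down. Origin: under its middle, x along it
- remote: Bystander: black remote control, 150 x 45 x 18 mm. Origin: centre of its underside
- napkin_ring: Bystander: rope-coloured napkin ring, 48 mm across, 30 mm high. Origin: centre of its underside
There are look-alikes about, which are no part of the job. Leave any blue or white look-alike of the spacer_mid alone.

How it is judged:
On the way, in this order (a step that is already met when the one before it is completed fails the run):
1. the 30 mm spacer stands in the saddle cup, let go (horizontal distance between spacer_mid and saddle below 0.006 m and z of spacer_mid in the frame of saddle below 0.003 m and angle between spacer_mid's own z axis and vertical below 0.2 rad and contact force between the fingers and spacer_mid below 0.2 N), for 0.2 s.
2. the jack, handle up and spacer in its cup, stands with the saddle under the lift point (horizontal distance between spacer_mid and saddle below 0.006 m and z of spacer_mid in the frame of saddle below 0.003 m and angle between spacer_mid's own z axis and vertical below 0.2 rad and horizontal distance between saddle and lift_point below 0.012 m and value of joint jack_handle below 0.08 rad), for 0.2 s.
3. first stroke: handle fully down, the chest's front raised (value of joint jack_handle above 0.45 rad and height (world z) of lift_point above 0.088 m), for 0.1 s.
4. handle all the way up again (value of joint jack_handle below 0.06 rad), for 0.1 s.
At the end, for the whole second after the job is handed in: The fingers hold the handle down (past 0.45 of 0.5 rad, over 2 N); the 30 mm spacer, upright within 6 mm of the cup's centre, saddle within 15 mm of the lift point, alone carries the chest's front (over 5 N), lift point over 88 mm high; chest at rest, shoved under 30 mm (all of step 3 and horizontal distance between spacer_mid and saddle below 0.006 m and z of spacer_mid in the frame of saddle below 0.003 m and angle between spacer_mid's own z axis and vertical below 0.2 rad and horizontal distance between saddle and lift_point below 0.015 m and contact force between the fingers and jack above 2 N and contact force between spacer_mid and chest above 5 N and contact force between each of the arm, the fingers, jack, spacer_short, spacer_tall and chest below 0.3 N and linear speed of chest below 0.02 m/s and distance of chest from where it was at the start of the episode below 0.036 m); the arm keeps its last pose, push and grip.
It fails at once if the chest is shoved more than 30 mm (distance of chest from where it was at the start of the episode above 0.036 m).
It fails at once if another spacer or a bystander is moved more than 30 mm (distance of any of spacer_short, spacer_tall, mug, candle, oil, tin, driver, remote, napkin_ring from where it was at the start of the episode above 0.03 m).
It also fails if it takes over 72 s, if anything falls off the work surface, if the arm or the gripper's body presses on something with over 40 N, if the wrist force passes 120 N, or if a joint passes its speed limit or range.

### The arm

A 6-joint arm with a two-finger parallel gripper is mounted at the origin on the work surface. World frame = base frame: x ahead of the robot, y to its left, z up, the work surface at z = 0. Lengths are in m, angles in rad, forces in N, time in s.
With the tool pointing down it reaches from about 0.4 to 0.825 m from the base axis. Payload 7 kg.
Tool frame: the origin (TCP) lies on the front face of the gripper's body, between the roots of the fingers; the fingertips stand 66 mm ahead of it and the grasp point (between the pads) lies 47 mm ahead of it; z points along the fingers, y is the line along which they close (so a half turn about z gives the same grasp; the last joint's range is limited). The gripper opens to 88 mm and grips with 3 to 60 N. Pads are 19 mm wide; open, the fingers measure 130 mm over their backs; the gripper's body (78 mm by 193 mm) begins 47 mm behind the grasp point.
Start: joints at [1.565, 0.359, 0.012, 0, -1.224, -0.288], TCP at [0.195, 0.646, 0.292] pointing down, gripper open.
Joint ranges: [-3.07, 3.07], [-1.43, 2.12], [-1.02, 1.25], [-3.03, 1.67], [-3.05, -0], [-3.03, 3.03]. Speed limits (rad/s): [2.39, 2.39, 3.01, 3.14, 3.14, 3.14].

### API

Orientations are given as [roll, pitch, yaw] about the fixed x, y, z axes, in that order (R = Rz(yaw) Ry(pitch) Rx(roll)).
In Python, from station import arm gives the robot as it stands. The module is installed in compiled form; this text tells all that it offers.
- The arm moves only by the tool move_arm, never from a script. Its argument "increments" is a list of rows, each an object of numbers: "jaw": the gripper command: -1 is shut, 1 is fully open, values between are in proportion; "dx", "dy", "dz": the shift along the tool's x, y, z in m; "twist": the turn about the tool's z in rad. A call has 1 to 12 rows; each row shifts and turns the commanded pose from where the row before left it, along the tool's axes as they then stand; what a row does not reach is not made up. A row lasts 1/12 s, in which the tool goes at most 41.7 mm and 7.16 degrees, less where a joint would pass 70% of its speed; a pose out of reach is approached as far as the arm can. A call is refused whole if a number of a shift passes 0.0417 or a number of a turn 0.125, either way. A call with a gripper value outside its range is refused whole. The fingers move at their own pace and stop on an object; "force" is the grip in N (left out, the last holds). Time passes only in rows, so rows that do not move let the fingers close. It gives the time, the measured TCP pose, the force, the opening and the grip force at its end, in the units of the state.
- arm.get_state(): the state, without advancing time (a new reading comes with each control period).
- arm.grab_frame(name): name is "scene" or "side" or "wrist"; returns the picture (384x512x3 uint8, blue, green, red); there is no depth.
- arm.camera_info(name): a dict with "K" (3x3 intrinsics, pixels), "extrinsics" (4x4, takes a point from camera to world coordinates). Camera axes: x right, y down, z forward; pixel columns grow to the right and rows downward; lengths in m; the calibration is good to about 2 mm. The wrist camera is an equidistant fisheye: a pixel r from the principal point sees the ray r / f radians off the axis. A picture is of the moment at which its call begins: read the wrist's pose just before it. camera_info takes no time and is no camera call; for the wrist camera it gives the pose at the moment of the call.
- arm.job_done(): hands the job in; it is judged then, once.
Trained networks look in the newest picture that a camera, given by its name, has taken for a name from the list of things; names that differ only in an ending like _2 or _b are one class to them, and where a whole thing is asked for, a point or a joint stands for the part that bears it (a point fixed in the world has none). Each returns a list of dicts, best first, with "score" (0 to 1); they miss things now and then, are a little off and sometimes report something else, mostly with a low value. They report only what shows in the picture. A call takes as long as a camera call. They do not tell look-alikes from the thing itself.
- arm.find_in(camera, name): "position" ([x, y, z] in m, in world coordinates, good to about 4 mm: the middle of the surface that is visible of it).
- arm.silhouettes(camera, name): "pixels" (384x512 bool, what is visible of it).
- arm.pinpoint(camera, name): "position" ([x, y, z] in m, in world coordinates, good to about 4 mm: a listed point, or the origin of a listed thing).
The state is a dict: "t": time; "q": joint angles; "qd": joint speeds; "joint_efforts": joint torques, N m; "eef_pos": TCP position; "ee_rot": TCP orientation; "force": force on the tool from outside, world axes, zero at the start; "moment": the same for the moment, N m; "width": finger opening in m; "gripper_force": force on a finger pad.
Only numpy, scipy, OpenCV 4.12 (cv2) and the standard library are available. Lean on these libraries where they do the work, as an engineer would, in place of code of your own. Each camera call takes 0.05 s, during which the arm holds its last target. There are 200 camera calls.

## Working session

There is one attempt and no reset: what is moved stays moved. The work goes in short steps, Python scripts to look and compute and a tool call to move; the robot and the scene stay as the last step left them, time stands still between calls to the robot, and variables do not carry over. Pictures are saved under pics/ and viewed, at most 10 in all, crops included, and the job is handed in when it is done.

Besides the shell and the picture viewer there is one more tool, called after "Request:" in YAML: its name, and indented under it one key for each argument. move_arm: Moves the arm, as the interface text tells. Its arguments: {"type":"object","properties":{"increments":{"type":"array"},"force":{"type":"number"}},"required":["increments"]}

```bash
mkdir -p pics; cat > h.py <<'E'
import numpy as np, cv2
from station import arm
E
python3 - <<'E'
from h import *
s=arm.get_state(); print(s['t'],s['eef_pos'],s['ee_rot'],s['width'])
ims=[]
for c in ['scene','side']:
    im=arm.grab_frame(c); cv2.imwrite(f'pics/{c}0.png',im)
    for n in ['lift_point','jack','saddle','handle_pad','spacer_mid','spacer_short','spacer_tall','chest','mat','mug','candle','oil','tin','driver','remote','napkin_ring']:
        try: print(c,n,[(np.round(d['position'],3).tolist(),round(d['score'],2)) for d in arm.pinpoint(c,n)][:4])
        except Exception as e: print(n,e)
print(arm.get_state()['t'])
E
```

```text
0.0 [0.19539545 0.64569351 0.29121704] [ 3.13992299e+00 -1.52927306e-04 -2.93922947e-01] 0.08744455652808969
scene lift_point [([0.674, 0.027, 0.071], 0.9)]
scene jack [([0.512, 0.221, 0.001], 0.75)]
scene saddle [([0.622, 0.238, 0.043], 0.43)]
scene handle_pad [([0.416, 0.201, 0.118], 0.47)]
scene spacer_mid [([0.593, -0.231, 0.001], 0.71), ([0.7, -0.217, 0.004], 0.61), ([0.633, -0.104, -0.001], 0.53)]
scene spacer_short [([0.427, -0.246, 0.006], 0.54), ([0.708, -0.37, 0.002], 0.21)]
scene spacer_tall []
scene chest [([0.669, 0.026, 0.001], 0.97)]
scene mat [([0.513, -0.232, -0.002], 0.67)]
scene mug [([0.387, 0.442, 0.002], 0.76)]
scene candle []
scene oil [([0.665, -0.458, -0.003], 0.97), ([0.712, 0.354, -0.002], 0.28)]
scene tin [([0.407, -0.43, -0.001], 0.96), ([0.386, 0.44, -0.001], 0.22)]
scene driver [([0.504, -0.25, 0.003], 0.49), ([0.572, 0.435, 0.001], 0.46)]
scene remote [([0.531, -0.427, 0.0], 0.65), ([0.709, -0.371, -0.0], 0.33), ([0.57, 0.435, -0.002], 0.32)]
scene napkin_ring [([0.711, -0.373, -0.001], 0.61)]
side lift_point [([0.711, 0.357, -0.002], 0.17)]
side jack [([0.511, 0.217, -0.002], 0.65)]
side saddle [([0.62, 0.24, 0.042], 0.42)]
side handle_pad [([0.414, 0.202, 0.115], 0.74)]
side spacer_mid [([0.633, -0.101, 0.001], 0.72), ([0.702, -0.218, -0.0], 0.66), ([0.595, -0.238, 0.001], 0.51)]
side spacer_short [([0.714, 0.356, 0.002], 0.73), ([0.424, -0.245, 0.0], 0.5), ([0.675, 0.028, 0.074], 0.44)]
side spacer_tall [([0.507, -0.253, 0.003], 0.77)]
side chest [([0.673, 0.026, 0.003], 0.96), ([0.664, -0.454, 0.001], 0.5)]
side mat [([0.51, -0.238, -0.002], 0.88)]
side mug [([0.392, 0.442, 0.001], 0.95)]
side candle [([0.714, 0.356, -0.001], 0.72)]
side oil [([0.666, -0.452, -0.001], 0.86)]
side tin [([0.409, -0.43, 0.002], 0.72)]
side driver [([0.569, 0.436, -0.001], 0.55)]
side remote [([0.529, -0.425, 0.005], 0.82)]
side napkin_ring [([0.71, -0.368, -0.001], 0.67)]
1.7
```

```bash
python3 - <<'E'
import cv2,numpy as np
a=cv2.imread('pics/scene0.png');b=cv2.imread('pics/side0.png')
cv2.imwrite('pics/both0.png',np.vstack([a,b])[:, :] if 0 else cv2.resize(np.hstack([a,b]),(800,300)))
E
```

```text
(no output)
```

View pics/scene0.png

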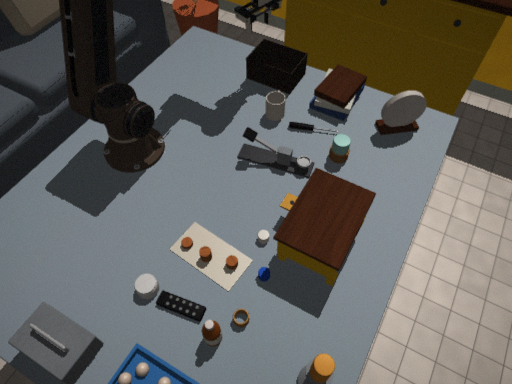

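View pics/side0.png

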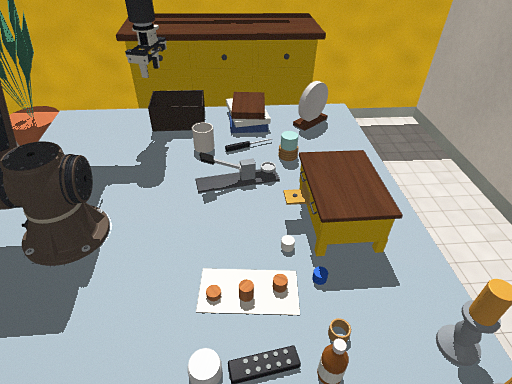

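The scene view shows the jack near (285,160), the lug and stud at (290,203), and three brown spacers on the mat at (187,243), (205,253) and (232,262). The side view shows the middle spacer as tallest (246,290) and the left one (213,293) as flattest. The right one (280,283) is probably the 30 mm spacer. Next I measure the heights and the chest and jack yaws.

```bash
cat >> h.py <<'E'
def ray(c,px,info=None):
    i=info or arm.camera_info(c); K=np.array(i['K'],float); T=np.array(i['extrinsics'],float)
    u=(px[0]-K[0,2])/K[0,0]; v=(px[1]-K[1,2])/K[1,1]
    if c=='wrist':
        r=np.hypot(u,v); d=np.array([u/r*np.sin(r),v/r*np.sin(r),np.cos(r)]) if r>0 else np.array([0,0,1.])
    else: d=np.array([u,v,1.])
    return T[:3,3],T[:3,:3]@d
def at_z(c,px,z,info=None):
    o,d=ray(c,px,info); return o+d*(z-o[2])/d[2]
def go(p,yaw=None):
    "print the shift in tool axes to world TCP point p, then twist to yaw"
    s=arm.get_state(); y=s['ee_rot'][2]; d=np.array(p)-s['eef_pos']
    t=[np.cos(y)*d[0]+np.sin(y)*d[1], np.sin(y)*d[0]-np.cos(y)*d[1], -d[2]]
    tw=None if yaw is None else -((yaw-y+np.pi/2)%np.pi-np.pi/2)
    print('t',round(s['t'],2),'at',np.round(s['eef_pos'],4),'yaw',round(y,4),'tool shift',np.round(t,4),'twist',tw,'rows>=',np.linalg.norm(t)/.0417)
E
python3 - <<'E'
from h import *
for c in ['scene','side']:
    im=cv2.imread(f'pics/{c}0.png')
    hsv=cv2.cvtColor(im,cv2.COLOR_BGR2HSV)
    # dark chest top
    x0,y0,x1,y1=(265,160,385,290) if c=='scene' else (290,140,410,235)
    m=np.zeros(im.shape[:2],np.uint8)
    m[y0:y1,x0:x1]=((hsv[...,2]<150)&((hsv[...,0]<14)|(hsv[...,0]>170))&(hsv[...,1]>70))[y0:y1,x0:x1]*255
    m=cv2.morphologyEx(m,cv2.MORPH_OPEN,np.ones((3,3)))
    cs=max(cv2.findContours(m,0,2)[0],key=cv2.contourArea)
    q=cv2.approxPolyDP(cv2.convexHull(cs),6,True)[:,0]
    P=[at_z(c,p,.164)[:2] for p in q]
    print(c,q.tolist(),np.round(P,3).tolist())
    for a,b in zip(P,P[1:]+P[:1]): e=b-a; print(round(np.hypot(*e),3),round(np.degrees(np.arctan2(e[1],e[0])),1))
    # spacer heights
    m=((hsv[...,0]<14)&(hsv[...,1]>130)&(hsv[...,2]>60)).astype(np.uint8)
    x0,y0,x1,y1=(170,230,250,275) if c=='scene' else (200,268,298,306)
    n,l,st,ce=cv2.connectedComponentsWithStats(m[y0:y1,x0:x1].copy())
    for k in range(1,n):
        if st[k,4]>30:
            b=st[k]; print('sp',b[:2]+[x0,y0],b[2:],'low',np.round(at_z(c,(x0+b[0]+b[2]/2,y0+b[1]+b[3]),.003)[:2],3))
print('stud',at_z('scene',(290,203),.087),at_z('side',(294,196),.087))
go([.54,-.24,.26],0)
E
```

```text
scene [[315, 169], [374, 193], [339, 268], [274, 238]] [[0.699, 0.129], [0.901, 0.133], [0.904, -0.156], [0.702, -0.162]]
0.202 1.1
0.29 -89.4
0.203 -178.4
0.291 90.5
sp [182 237] [11 11 88] low [ 0.433 -0.258]
sp [200 247] [11 10 90] low [ 0.503 -0.256]
sp [226 256] [12 11 98] low [ 0.598 -0.243]
side [[362, 150], [401, 216], [321, 221], [299, 153]] [[0.902, 0.137], [0.901, -0.163], [0.696, -0.165], [0.7, 0.133]]
0.299 -90.2
0.205 -179.3
0.298 89.3
0.202 1.1
sp [273 274] [ 14  18 206] low [ 0.593 -0.25 ]
sp [239 280] [ 15  22 248] low [ 0.506 -0.271]
sp [206 285] [ 15  16 179] low [ 0.426 -0.262]
stud [0.66943228 0.0170167  0.087     ] [0.67081948 0.02039047 0.087     ]
t 1.7 at [0.1955 0.6461 0.2922] yaw -0.2938 tool shift [0.5864 0.7483 0.0322] twist -0.2938180194976441 rows>= 22.8109692772995
```

Request:
move_arm:
  increments:
    - {"dx": 0.0244,"dy": 0.0312,"dz": 0.001,"jaw": 1}
    - {"dx": 0.0244,"dy": 0.0312,"dz": 0.001}
    - {"dx": 0.0244,"dy": 0.0312,"dz": 0.001}
    - {"dx": 0.0244,"dy": 0.0312,"dz": 0.001}
    - {"dx": 0.0244,"dy": 0.0312,"dz": 0.001}
    - {"dx": 0.0244,"dy": 0.0312,"dz": 0.001}
    - {"dx": 0.0244,"dy": 0.0312,"dz": 0.001}
    - {"dx": 0.0244,"dy": 0.0312,"dz": 0.001}
    - {"dx": 0.0244,"dy": 0.0312,"dz": 0.001}
    - {"dx": 0.0244,"dy": 0.0312,"dz": 0.001}
    - {"dx": 0.0244,"dy": 0.0312,"dz": 0.001}
    - {"dx": 0.0244,"dy": 0.0312,"dz": 0.001}

```text
$.increments[0]: bad value
```

Request:
move_arm:
  increments:
    - {"dx": 0.0244,"dy": 0.0312,"dz": 0.001}
    - {"dx": 0.0244,"dy": 0.0312,"dz": 0.001}
    - {"dx": 0.0244,"dy": 0.0312,"dz": 0.001}
    - {"dx": 0.0244,"dy": 0.0312,"dz": 0.001}
    - {"dx": 0.0244,"dy": 0.0312,"dz": 0.001}
    - {"dx": 0.0244,"dy": 0.0312,"dz": 0.001}
    - {"dx": 0.0244,"dy": 0.0312,"dz": 0.001}
    - {"dx": 0.0244,"dy": 0.0312,"dz": 0.001}
    - {"dx": 0.0244,"dy": 0.0312,"dz": 0.001}
    - {"twist": -0.098,"dx": 0.0244,"dy": 0.0312}
    - {"twist": -0.098,"dx": 0.0244,"dy": 0.0312}
    - {"twist": -0.098,"dx": 0.0244,"dy": 0.0312}

```text
$.increments[0]: bad value
```

Request:
move_arm:
  increments:
    - {"dz": 0.01}
    - {}
    - {}

```text
$.increments[0]: bad value
```

```bash
python3 - <<'E'
from h import *
inf=arm.camera_info('wrist'); im=arm.grab_frame('wrist'); cv2.imwrite('pics/w1.png',im)
np.save('w1.npy',inf,allow_pickle=True)
print(np.round(inf['extrinsics'],3),inf['K'])
for n in ['spacer_mid','spacer_short','spacer_tall']:
    print(n,[(np.round(d['position'],3).tolist(),round(d['score'],2)) for d in arm.pinpoint('wrist',n)])
    print(' surf',[(np.round(d['position'],3).tolist(),round(d['score'],2)) for d in arm.find_in('wrist',n)])
go([.594,-.236,.2],0)
E
```

```text
[[-0.289 -0.928 -0.233  0.257]
 [-0.957  0.281  0.07   0.627]
 [ 0.     0.243 -0.97   0.385]
 [ 0.     0.     0.     1.   ]] [[297.31863964   0.         259.71609723]
 [  0.         297.31863964 193.48586761]
 [  0.           0.           1.        ]]
spacer_mid []
 surf []
spacer_short []
 surf []
spacer_tall []
 surf []
t 2.05 at [0.1955 0.646  0.2921] yaw -0.2938 tool shift [0.6369 0.7288 0.0921] twist -0.29382261633902584 rows>= 23.315915061484173
```

View pics/w1.png

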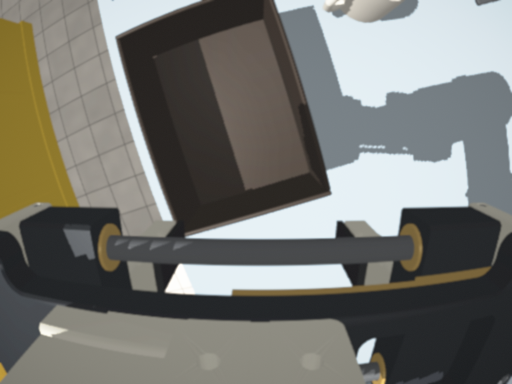

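The move was refused, probably because each row needs every key. The wrist picture therefore shows only the start pose: a black basket near (225,110) and the gripper at the bottom. I'll resend with full rows.

Request:
move_arm:
  increments:
    - {"dx": 0.0244,"dy": 0.0312,"dz": 0.001,"twist": 0,"jaw": 1}
    - {"dx": 0.0244,"dy": 0.0312,"dz": 0.001,"twist": 0,"jaw": 1}
    - {"dx": 0.0244,"dy": 0.0312,"dz": 0.001,"twist": 0,"jaw": 1}
    - {"dx": 0.0244,"dy": 0.0312,"dz": 0.001,"twist": 0,"jaw": 1}
    - {"dx": 0.0244,"dy": 0.0312,"dz": 0.001,"twist": 0,"jaw": 1}
    - {"dx": 0.0244,"dy": 0.0312,"dz": 0.001,"twist": 0,"jaw": 1}
    - {"dx": 0.0244,"dy": 0.0312,"dz": 0.001,"twist": 0,"jaw": 1}
    - {"dx": 0.0244,"dy": 0.0312,"dz": 0.001,"twist": 0,"jaw": 1}
    - {"dx": 0.0244,"dy": 0.0312,"dz": 0.001,"twist": 0,"jaw": 1}
    - {"dx": 0.0244,"dy": 0.0312,"dz": 0.001,"twist": 0,"jaw": 1}
    - {"dx": 0.0244,"dy": 0.0312,"dz": 0.001,"twist": 0,"jaw": 1}
    - {"dx": 0.0244,"dy": 0.0312,"dz": 0.001,"twist": 0,"jaw": 1}

```text
t: 3.05
eef_pos: [0.3675, 0.2011, 0.2806]
ee_rot: [-3.14, -0.001, -0.293]
force: [0.2, -0.5, 1.1]
width: 0.0876
gripper_force: 0.0
```

Request:
move_arm:
  increments:
    - {"dx": 0.0244,"dy": 0.0312,"dz": 0.001,"twist": 0,"jaw": 1}
    - {"dx": 0.0244,"dy": 0.0312,"dz": 0.001,"twist": 0,"jaw": 1}
    - {"dx": 0.0244,"dy": 0.0312,"dz": 0.001,"twist": 0,"jaw": 1}
    - {"dx": 0.0244,"dy": 0.0312,"dz": 0.001,"twist": 0,"jaw": 1}
    - {"dx": 0.0244,"dy": 0.0312,"dz": 0.001,"twist": 0,"jaw": 1}
    - {"dx": 0.0244,"dy": 0.0312,"dz": 0.001,"twist": 0,"jaw": 1}
    - {"dx": 0.0244,"dy": 0.0312,"dz": 0.001,"twist": 0,"jaw": 1}
    - {"dx": 0.0244,"dy": 0.0312,"dz": 0.001,"twist": 0,"jaw": 1}
    - {"dx": 0.0244,"dy": 0.0312,"dz": 0.001,"twist": 0,"jaw": 1}
    - {"dx": 0,"dy": 0,"dz": 0,"twist": -0.098,"jaw": 1}
    - {"dx": 0,"dy": 0,"dz": 0,"twist": -0.098,"jaw": 1}
    - {"dx": 0,"dy": 0,"dz": 0,"twist": -0.098,"jaw": 1}

```text
t: 4.05
eef_pos: [0.4961, -0.1307, 0.2709]
ee_rot: [3.141, 0.001, 0.002]
force: [1.1, 0.8, 1.0]
width: 0.0879
gripper_force: 0.0
```

```bash
cat > look.py <<'E'
from h import *; import sys
inf=arm.camera_info('wrist'); im=arm.grab_frame('wrist'); cv2.imwrite(f'pics/{sys.argv[1]}.png',im)
import pickle; pickle.dump(inf,open(sys.argv[1]+'.pkl','wb'))
for n in sys.argv[2:]:
    print(n,[(np.round(d['position'],3).tolist(),round(d['score'],2)) for d in arm.pinpoint('wrist',n)])
E
python3 look.py w2 spacer_mid spacer_tall; python3 -c "
from h import *
go([.594,-.236,.2],0)"
```

```text
spacer_mid [([0.634, -0.101, 0.002], 0.8), ([0.703, -0.216, 0.0], 0.79), ([0.513, 0.218, 0.004], 0.63)]
spacer_tall [([0.507, -0.253, -0.001], 0.91)]
t 4.2 at [ 0.4962 -0.1296  0.2712] yaw -0.0026 tool shift [0.0981 0.1061 0.0712] twist -0.002581977289928483 rows>= 3.863702078322898
```

View pics/w2.png

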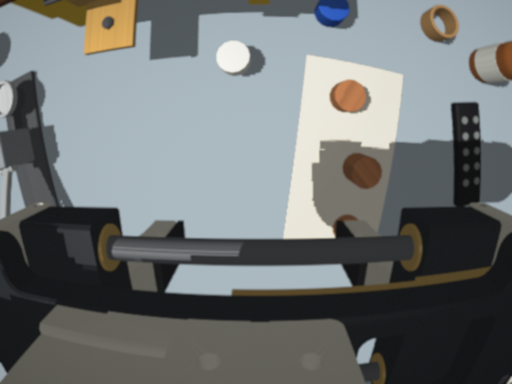

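The wrist view shows the tall spacer at (363,170), the candidate at (349,96) and the third partly hidden at (347,225). I'll fit cylinders of each height to the colour masks.

```bash
cat > fit.py <<'E'
from h import *; import pickle
from scipy.optimize import minimize
def proj(c,P,i):
    K=np.array(i['K']);T=np.linalg.inv(np.array(i['extrinsics'])); Q=P@T[:3,:3].T+T[:3,3]
    if c=='wrist':
        r=np.hypot(Q[:,0],Q[:,1]);th=np.arctan2(r,Q[:,2]);q=Q[:,:2]/r[:,None]*th[:,None]
    else: q=Q[:,:2]/Q[:,2:]
    return q*[K[0,0],K[1,1]]+[K[0,2],K[1,2]]
a=np.linspace(0,2*np.pi,40,endpoint=False);ring=np.c_[np.cos(a),np.sin(a)]
S=8
def model(c,i,x,y,z0,h,r,box):
    P=np.vstack([np.c_[ring*r+[x,y],np.full(40,z)] for z in (z0,z0+h)])
    hull=cv2.convexHull(((proj(c,P,i)-box[:2])*S+S/2-.5).round().astype(np.int32))
    m=np.zeros(((box[3]-box[1])*S,(box[2]-box[0])*S),np.uint8); cv2.fillConvexPoly(m,hull,1)
    return cv2.resize(m.astype(np.float32),(box[2]-box[0],box[3]-box[1]),interpolation=cv2.INTER_AREA)
def brown(im,box):
    h=cv2.cvtColor(im[box[1]:box[3],box[0]:box[2]],cv2.COLOR_BGR2HSV)
    return ((h[...,0]<16)&(h[...,1]>110)&(h[...,2]>40)).astype(np.float32)
def fit(c,i,im,box,x0,z0=.003,hs=(.018,.030,.042),r=.019):
    m=brown(im,box)
    for h in hs:
        f=lambda p:np.abs(model(c,i,p[0],p[1],z0,h,r,box)-m).sum()
        R=minimize(f,x0,method='Nelder-Mead',options=dict(initial_simplex=np.array(x0)+[[0,0],[.012,0],[0,.012]]))
        print(c,h,np.round(R.x,4),'err',round(R.fun,1),'of',m.sum())
E
python3 - <<'E'
from fit import *
im=cv2.imread('pics/w2.png');i=pickle.load(open('w2.pkl','rb'))
fit('wrist',i,im,(322,72,376,122),(.594,-.236))
im=cv2.imread('pics/side0.png');i=arm.camera_info('side')
fit('side',i,im,(267,268,294,298),(.594,-.236))
fit('side',i,im,(233,275,260,305),(.507,-.253))
fit('side',i,im,(200,280,227,307),(.426,-.246))
E
```

```text
wrist 0.018 [ 0.5927 -0.2366] err 51.2 of 843.0
wrist 0.03 [ 0.5919 -0.2335] err 155.3 of 843.0
wrist 0.042 [ 0.5898 -0.2297] err 292.0 of 843.0
side 0.018 [ 0.5948 -0.227 ] err 31.1 of 225.0
side 0.03 [ 0.5937 -0.2318] err 31.0 of 225.0
side 0.042 [ 0.5937 -0.2323] err 76.4 of 225.0
side 0.018 [ 0.5074 -0.2383] err 70.8 of 277.0
side 0.03 [ 0.5067 -0.2461] err 33.5 of 277.0
side 0.042 [ 0.5064 -0.2509] err 37.9 of 277.0
side 0.018 [ 0.4255 -0.2431] err 30.2 of 195.0
side 0.03 [ 0.4255 -0.2432] err 76.3 of 195.0
side 0.042 [ 0.4256 -0.2416] err 109.2 of 195.0
```

```bash
python3 - <<'E'
import cv2,numpy as np
a=cv2.imread('pics/w2.png')[65:245,310:400];b=cv2.imread('pics/side0.png')[262:317,195:302]
a=cv2.resize(a,(290,580),interpolation=2);b=cv2.resize(b,(505,260),interpolation=2)
o=np.zeros((580,800,3),np.uint8);o[:,:290]=a;o[:260,292:797]=b;cv2.imwrite('pics/c1.png',o)
E
```

```text
(no output)
```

View pics/c1.png

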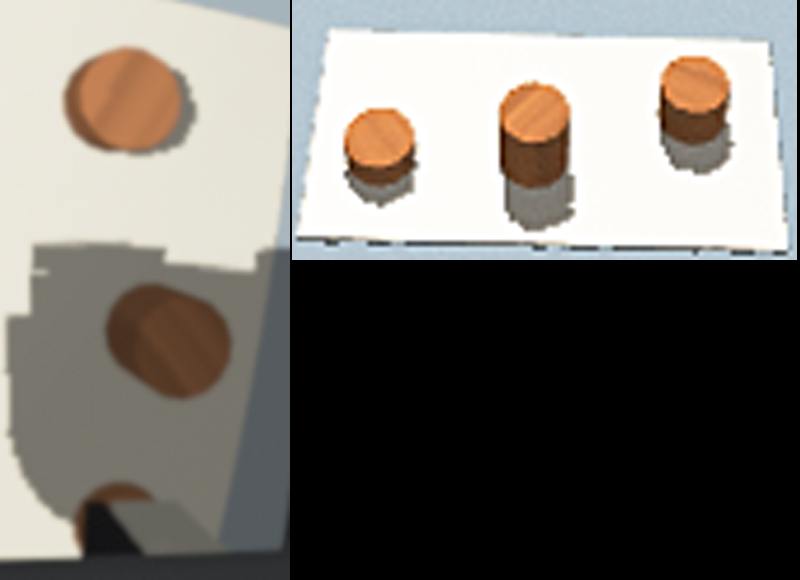

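The side crop settles it: left (380,145) is short, middle (535,135) is tall, and right (693,100) is the 30 mm spacer, at about (0.593, -0.234). I'll move over it.

Request:
move_arm:
  increments:
    - {"dx": 0.0243,"dy": 0.0261,"dz": 0.01,"twist": 0,"jaw": 1}
    - {"dx": 0.0243,"dy": 0.0261,"dz": 0.01,"twist": 0,"jaw": 1}
    - {"dx": 0.0243,"dy": 0.0261,"dz": 0.01,"twist": 0,"jaw": 1}
    - {"dx": 0.0243,"dy": 0.0261,"dz": 0.01,"twist": 0,"jaw": 1}
    - {"dx": 0,"dy": 0,"dz": 0.03,"twist": 0,"jaw": 1}
    - {"dx": 0,"dy": 0,"dz": 0.03,"twist": 0,"jaw": 1}
    - {"dx": 0,"dy": 0,"dz": 0,"twist": 0,"jaw": 1}
    - {"dx": 0,"dy": 0,"dz": 0,"twist": 0,"jaw": 1}

```text
t: 4.87
eef_pos: [0.5926, -0.2336, 0.17]
ee_rot: [-3.142, 0.004, -0.002]
force: [-0.3, 0.5, 1.1]
width: 0.0877
gripper_force: 0.0
```

```bash
python3 look.py w3 spacer_mid; python3 - <<'E'
from fit import *
im=cv2.imread('pics/w3.png');i=pickle.load(open('w3.pkl','rb'))
c=proj('wrist',np.array([[.5935,-.234,.033],[.5935,-.234,.003]]),i);print(c)
u,v=c.mean(0).astype(int); b=(u-70,v-60,u+70,v+60); cv2.imwrite('pics/c3.png',im)
fit('wrist',i,im,b,(.5935,-.234),hs=(.018,.03,.042))
go([.5935,-.234,.081],0)
E
```

```text
spacer_mid [([0.706, -0.218, 0.001], 0.96), ([0.59, -0.236, 0.009], 0.8), ([0.633, -0.101, 0.003], 0.75)]
[[259.56074141 199.74500052]
 [259.56470367 190.80695846]]
wrist 0.018 [ 0.5896 -0.2339] err 57.0 of 1653.0
wrist 0.03 [ 0.5924 -0.2333] err 287.7 of 1653.0
wrist 0.042 [ 0.5979 -0.234 ] err 574.4 of 1653.0
t 4.97 at [ 0.5944 -0.2337  0.1732] yaw 0.0002 tool shift [-0.0009  0.0003  0.0922] twist 0.00017159091182072927 rows>= 2.2118649122969014
```

View pics/w3.png

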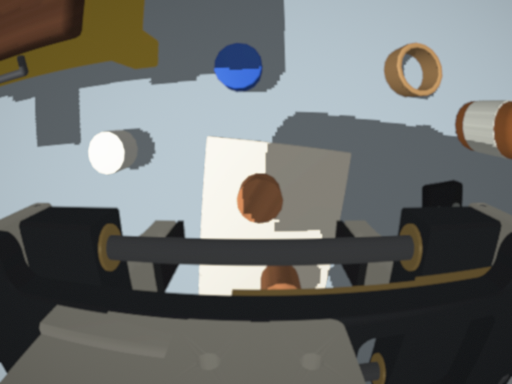

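Side-view wall heights are in the ratio 20:47:33, matching 18:42:30, so this is the mid spacer. The wrist mask seems to lose shaded pixels, so I'll check quickly with a free radius and a looser threshold.

```bash
python3 - <<'E'
import fit as F; from fit import *
def b2(im,box):
    h=cv2.cvtColor(im[box[1]:box[3],box[0]:box[2]],cv2.COLOR_BGR2HSV)
    m=((h[...,0]<20)&(h[...,1]>80)).astype(np.uint8); n,l,s,c=cv2.connectedComponentsWithStats(m)
    k=1+np.argmax(s[1:,4]); print('blob',s[k]+[box[0],box[1],0,0,0]); return (l==k).astype(np.float32)
F.brown=b2
im=cv2.imread('pics/w3.png');i=pickle.load(open('w3.pkl','rb'))
b=(215,140,305,240)
fit('wrist',i,im,b,(.5935,-.234),hs=(.03,))
fit('wrist',i,im,b,(.5935,-.234),hs=(.03,),r=.0175)
im=cv2.imread('pics/w2.png');i=pickle.load(open('w2.pkl','rb'))
for r in (.019,.0175): fit('wrist',i,im,(335,140,390,198),(.507,-.253),hs=(.03,.042),r=r)
E
```

```text
blob [ 237  174   46   48 1738]
wrist 0.03 [ 0.5912 -0.234 ] err 202.8 of 1738.0
blob [ 237  174   46   48 1738]
wrist 0.03 [ 0.5921 -0.2339] err 77.9 of 1738.0
blob [343 154  38  35 992]
wrist 0.03 [ 0.5036 -0.2562] err 59.0 of 992.0
wrist 0.042 [ 0.5048 -0.2531] err 128.5 of 992.0
blob [343 154  38  35 992]
wrist 0.03 [ 0.5032 -0.2568] err 148.0 of 992.0
wrist 0.042 [ 0.5048 -0.2532] err 33.6 of 992.0
```

Request:
move_arm:
  increments:
    - {"dx": -0.001,"dy": 0,"dz": 0.03,"twist": 0,"jaw": 1}
    - {"dx": 0,"dy": 0,"dz": 0.03,"twist": 0,"jaw": 1}
    - {"dx": 0,"dy": 0,"dz": 0.02,"twist": 0,"jaw": 1}
    - {"dx": 0,"dy": 0,"dz": 0.01,"twist": 0,"jaw": 1}
    - {"dx": 0,"dy": 0,"dz": 0,"twist": 0,"jaw": 1}
    - {"dx": 0,"dy": 0,"dz": 0,"twist": 0,"jaw": -0.5}
    - {"dx": 0,"dy": 0,"dz": 0,"twist": 0,"jaw": -0.5}
    - {"dx": 0,"dy": 0,"dz": 0,"twist": 0,"jaw": -0.5}
    - {"dx": 0,"dy": 0,"dz": 0,"twist": 0,"jaw": -0.5}
    - {"dx": 0,"dy": 0,"dz": 0,"twist": 0,"jaw": -0.5}
    - {"dx": 0,"dy": 0,"dz": 0,"twist": 0,"jaw": -0.5}
  force: 15

```text
t: 5.88
eef_pos: [0.5926, -0.2339, 0.0818]
ee_rot: [3.141, -0.001, 0.0]
force: [-0.2, -0.1, -0.0]
width: 0.0534
gripper_force: 0.0
```

Request:
move_arm:
  increments:
    - {"dx": 0,"dy": 0,"dz": 0,"twist": 0,"jaw": -0.5}
    - {"dx": 0,"dy": 0,"dz": 0,"twist": 0,"jaw": -0.5}
    - {"dx": 0,"dy": 0,"dz": 0,"twist": 0,"jaw": -0.5}
    - {"dx": 0,"dy": 0,"dz": 0,"twist": 0,"jaw": -0.5}
    - {"dx": 0,"dy": 0,"dz": 0,"twist": 0,"jaw": -0.5}

```text
t: 6.3
eef_pos: [0.5924, -0.2339, 0.0812]
ee_rot: [3.142, 0.0, 0.0]
force: [-1.3, 0.2, 1.2]
width: 0.0372
gripper_force: 15.0
```

Request:
move_arm:
  increments:
    - {"dx": 0,"dy": 0,"dz": -0.035,"twist": 0,"jaw": -0.5}
    - {"dx": 0,"dy": 0,"dz": -0.04,"twist": 0,"jaw": -0.5}
    - {"dx": 0,"dy": 0,"dz": -0.04,"twist": 0,"jaw": -0.5}
    - {"dx": 0,"dy": 0,"dz": -0.04,"twist": 0,"jaw": -0.5}
    - {"dx": 0,"dy": -0.015,"dz": -0.035,"twist": 0,"jaw": -0.5}
    - {"dx": -0.004,"dy": -0.04,"dz": 0,"twist": 0,"jaw": -0.5}
    - {"dx": -0.004,"dy": -0.04,"dz": 0,"twist": 0,"jaw": -0.5}
    - {"dx": -0.004,"dy": -0.04,"dz": 0,"twist": 0,"jaw": -0.5}
    - {"dx": -0.004,"dy": -0.04,"dz": 0,"twist": 0,"jaw": -0.5}
    - {"dx": -0.004,"dy": -0.04,"dz": 0,"twist": 0,"jaw": -0.5}
    - {"dx": -0.004,"dy": -0.04,"dz": 0,"twist": 0,"jaw": -0.5}
    - {"dx": -0.004,"dy": -0.04,"dz": 0,"twist": 0,"jaw": -0.5}

```text
t: 7.3
eef_pos: [0.5636, 0.063, 0.2713]
ee_rot: [-3.141, -0.0, 0.0]
force: [1.2, 0.4, -1.3]
width: 0.0371
gripper_force: 15.0
```

Request:
move_arm:
  increments:
    - {"dx": -0.004,"dy": -0.04,"dz": 0,"twist": 0,"jaw": -0.5}
    - {"dx": -0.004,"dy": -0.04,"dz": 0,"twist": 0,"jaw": -0.5}
    - {"dx": 0,"dy": -0.04,"dz": 0,"twist": 0,"jaw": -0.5}
    - {"dx": 0,"dy": -0.03,"dz": 0,"twist": 0,"jaw": -0.5}
    - {"dx": 0,"dy": -0.02,"dz": 0,"twist": 0,"jaw": -0.5}
    - {"dx": 0,"dy": 0,"dz": 0,"twist": 0,"jaw": -0.5}
    - {"dx": 0,"dy": 0,"dz": 0,"twist": 0,"jaw": -0.5}

```text
t: 7.88
eef_pos: [0.556, 0.2322, 0.2707]
ee_rot: [3.141, 0.001, 0.002]
force: [0.1, -0.9, -0.4]
width: 0.037
gripper_force: 15.0
```

```bash
python3 look.py w4 saddle jack handle_pad lift_point; python3 -c "
from h import *
go([.621,.239,.16],0.18)
from fit import *
i=pickle.load(open('w4.pkl','rb'));print(proj('wrist',np.array([[.621,.239,.046],[.671,.022,.089]]),i))"
```

```text
saddle [([0.622, 0.238, 0.04], 0.85), ([0.669, 0.028, 0.001], 0.26)]
jack [([0.514, 0.214, 0.0], 0.64)]
handle_pad []
lift_point [([0.674, 0.027, 0.075], 0.9)]
t 8.13 at [0.5564 0.2301 0.2713] yaw -0.001 tool shift [ 0.0646 -0.009   0.1113] twist -0.181015509351788 rows>= 3.0931770542588337
[[252.79930015 119.40794715]
 [456.77601025  84.86218693]]
```

View pics/w4.png

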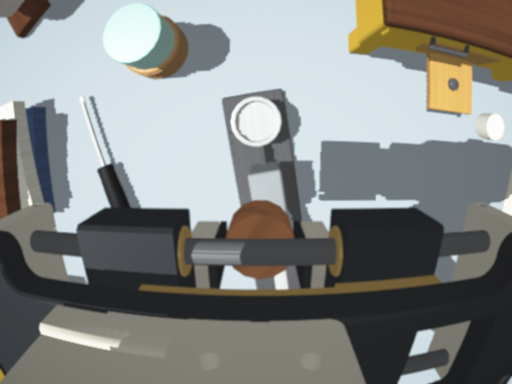

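The saddle cup is centred at about (257,121), the stud at (453,85), and the sled's edges run (223,100)-(246,205) and (282,91)-(298,205). Next I refine these and fit the ring.

```bash
python3 - <<'E'
from fit import *
im=cv2.imread('pics/w4.png');i=pickle.load(open('w4.pkl','rb'))
g=cv2.cvtColor(im,cv2.COLOR_BGR2GRAY)
m=np.zeros_like(g);m[90:152,225:290]=(g[90:152,225:290]>150)*255
cs=max(cv2.findContours(m,0,2)[0],key=cv2.contourArea); cs=cv2.convexHull(cs);e=cv2.fitEllipse(cs);print('cup',e)
P=at_z('wrist',e[0],.046,i);print('saddle',P)
pts=np.array([at_z('wrist',p[0].astype(float),.046,i)[:2] for p in cs]);c,r=cv2.minEnclosingCircle(pts.astype(np.float32));print(c,r)
m=np.zeros_like(g);m[70:100,438:470]=(g[70:100,438:470]<80)*255
M=cv2.moments(m,True);s=(M['m10']/M['m00'],M['m01']/M['m00']);print('stud',s,at_z('wrist',s,.087,i))
for a,b in [((223,100),(245,204)),((282,91),(298,204))]:
    A,B=at_z('wrist',a,.009,i),at_z('wrist',b,.009,i);print(A[:2],B[:2],'yaw',np.arctan2(*(A-B)[1::-1]))
for a,b in [((428,52),(428,110)),((472,62),(470,114))]:
    A,B=at_z('wrist',a,.084,i),at_z('wrist',b,.084,i);print('lug',A[:2],B[:2])
for c in ('scene','side'):
    I=arm.camera_info(c); im=cv2.imread(f'pics/{c}0.png'); print(c,proj(c,np.array([[.621,.236,.046],[.671,.024,.089]]),I))
    x,y=(303,163) if c=='scene' else (268,168)
    gg=cv2.cvtColor(im,cv2.COLOR_BGR2GRAY);mm=np.zeros_like(gg);mm[y-11:y+11,x-11:x+11]=(gg[y-11:y+11,x-11:x+11]>175)*255
    M=cv2.moments(mm,True);q=(M['m10']/M['m00'],M['m01']/M['m00']);print(q,M['m00'],at_z(c,q,.046))
E
```

```text
cup ((255.2695770263672, 121.04356384277344), (50.619117736816406, 51.15787887573242), 65.83982849121094)
saddle [0.61925403 0.23638903 0.046     ]
(0.6193715929985046, 0.23659127950668335) 0.02746749483048916Traceback (most recent call last):
  File "<stdin>", line 9, in <module>
ZeroDivisionError: float division by zero
```

```bash
python3 - <<'E'
from fit import *
i=pickle.load(open('w4.pkl','rb'));im=cv2.imread('pics/w4.png')
print(at_z('wrist',(453,85),.088,i), np.round(i['extrinsics'],4)[:3,3])
for a,b in [((223,100),(245,204)),((282,91),(298,204))]:
    A,B=at_z('wrist',a,.009,i),at_z('wrist',b,.009,i);print(A[:2],B[:2],'yaw',np.arctan2(*(A-B)[1::-1]))
A,B,C,D=[at_z('wrist',p,.084,i)[:2] for p in ((428,52),(428,110),(472,62),(470,114))];print('lug',A,B,C,D)
for c in ('scene','side'):
    im=cv2.imread(f'pics/{c}0.png')
    x,y=(303,163) if c=='scene' else (268,168)
    gg=cv2.cvtColor(im,cv2.COLOR_BGR2GRAY);mm=np.zeros_like(gg);mm[y-11:y+11,x-11:x+11]=(gg[y-11:y+11,x-11:x+11]>185)*255
    M=cv2.moments(mm,True)
    if M['m00']: q=(M['m10']/M['m00'],M['m01']/M['m00']);print(c,q,M['m00'],at_z(c,q,.046))
print([np.round(arm.get_state()['eef_pos'],4)])
go([.6195,.2365,.16],0.17)
E
```

```text
[0.67021788 0.02665374 0.088     ] [0.6202 0.232  0.3631]
[0.64469183 0.27504634] [0.5175544  0.24964634] yaw 0.19718766212032948
[0.65534112 0.20556015] [0.51764729 0.18365117] yaw 0.1577909450073779
lug [0.70223992 0.05677129] [0.63965057 0.0572446 ] [ 0.70249334 -0.00599605] [ 0.6418831  -0.00264169]
side (268.0846774193548, 162.8508064516129) 248.0 [0.624027   0.25221427 0.046     ]
[array([0.5564, 0.2301, 0.2713])]
t 8.13 at [0.5564 0.2301 0.2713] yaw -0.001 tool shift [ 0.0631 -0.0065  0.1113] twist -0.171015509351788 rows>= 3.071743987563129
```

Request:
move_arm:
  increments:
    - {"dx": 0.021,"dy": -0.002,"dz": 0.02,"twist": 0,"jaw": -0.5}
    - {"dx": 0.021,"dy": -0.002,"dz": 0.02,"twist": 0,"jaw": -0.5}
    - {"dx": 0.021,"dy": -0.002,"dz": 0.02,"twist": 0,"jaw": -0.5}
    - {"dx": 0,"dy": 0,"dz": 0.02,"twist": -0.09,"jaw": -0.5}
    - {"dx": 0,"dy": 0,"dz": 0.02,"twist": -0.087,"jaw": -0.5}
    - {"dx": 0,"dy": 0,"dz": 0.02,"twist": 0,"jaw": -0.5}
    - {"dx": 0,"dy": 0,"dz": 0.014,"twist": 0,"jaw": -0.5}
    - {"dx": 0,"dy": 0,"dz": 0,"twist": 0,"jaw": -0.5}
    - {"dx": 0,"dy": 0,"dz": 0,"twist": 0,"jaw": -0.5}

```text
t: 8.88
eef_pos: [0.6193, 0.2362, 0.1368]
ee_rot: [3.141, 0.001, 0.176]
force: [0.2, 0.1, -0.3]
width: 0.0374
gripper_force: 15.0
```

```bash
python3 - <<'E'
from h import *
c=[np.array(arm.get_state()['eef_pos'])]
a=arm.grab_frame('scene');go([.6195,.2365,.118],.177)
b=arm.grab_frame('side');go([.6195,.2365,.118],.177)
cv2.imwrite('pics/s5.png',a);cv2.imwrite('pics/d5.png',b)
o=np.hstack([cv2.resize(a[120:200,250:340],(400,356),interpolation=2),cv2.resize(b[120:200,210:300],(400,356),interpolation=2)]);cv2.imwrite('pics/c5.png',o)
E
```

```text
t 8.93 at [0.6198 0.2368 0.138 ] yaw 0.1767 tool shift [-0.0004  0.0002  0.02  ] twist -0.0003131170660439775 rows>= 0.47860786062469224
t 8.98 at [0.6201 0.2371 0.1386] yaw 0.1769 tool shift [-0.0007  0.0005  0.0206] twist -0.00010901590655310045 rows>= 0.49336548207054626
```

View pics/c5.png

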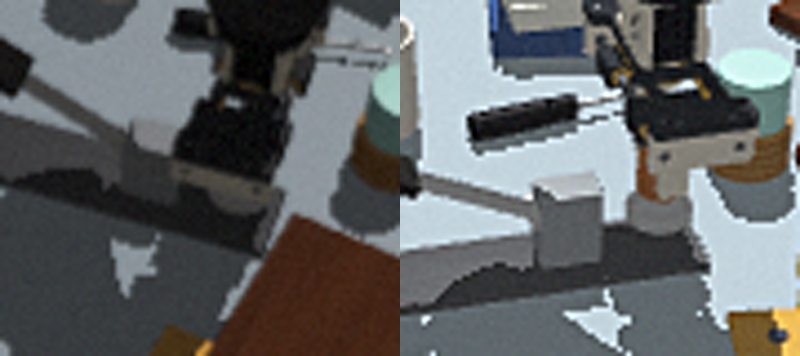

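The crops show the spacer held just above the cup, with the cup at (660,210) in the right half and the spacer's lower edge at about (660,200). Lowering gently.

Request:
move_arm:
  increments:
    - {"dx": 0,"dy": 0,"dz": 0.008,"twist": 0,"jaw": -0.5}
    - {"dx": 0,"dy": 0,"dz": 0.004,"twist": 0,"jaw": -0.5}
    - {"dx": 0,"dy": 0,"dz": 0.003,"twist": 0,"jaw": -0.5}
    - {"dx": 0,"dy": 0,"dz": 0.002,"twist": 0,"jaw": -0.5}
    - {"dx": 0,"dy": 0,"dz": 0,"twist": 0,"jaw": -0.5}

```text
t: 9.4
eef_pos: [0.6191, 0.2371, 0.1197]
ee_rot: [3.141, 0.001, 0.177]
force: [0.3, 0.4, -1.3]
width: 0.0373
gripper_force: 15.0
```

Request:
move_arm:
  increments:
    - {"dx": 0,"dy": 0,"dz": 0.0015,"twist": 0,"jaw": -0.5}
    - {"dx": 0,"dy": 0,"dz": 0,"twist": 0,"jaw": -0.5}

```text
t: 9.57
eef_pos: [0.6193, 0.2372, 0.1185]
ee_rot: [3.142, 0.0, 0.177]
force: [-0.1, -0.2, 0.2]
width: 0.0372
gripper_force: 15.0
```

No force at this depth, 5 mm below rim height, so the spacer is inside the cup. Releasing.

Request:
move_arm:
  increments:
    - {"dx": 0,"dy": 0,"dz": 0.0005,"twist": 0,"jaw": 1}
    - {"dx": 0,"dy": 0,"dz": 0,"twist": 0,"jaw": 1}
    - {"dx": 0,"dy": 0,"dz": 0,"twist": 0,"jaw": 1}
    - {"dx": 0,"dy": 0,"dz": 0,"twist": 0,"jaw": 1}
    - {"dx": 0,"dy": 0,"dz": 0,"twist": 0,"jaw": 1}
    - {"dx": 0,"dy": 0,"dz": 0,"twist": 0,"jaw": 1}
    - {"dx": 0,"dy": 0,"dz": -0.02,"twist": 0,"jaw": 1}
    - {"dx": -0.03,"dy": 0,"dz": -0.03,"twist": 0,"jaw": 1}
    - {"dx": -0.04,"dy": 0,"dz": -0.01,"twist": 0,"jaw": 1}
    - {"dx": -0.03,"dy": 0,"dz": 0,"twist": 0,"jaw": 1}
    - {"dx": -0.02,"dy": 0,"dz": 0,"twist": 0,"jaw": 1}
    - {"dx": 0,"dy": 0,"dz": 0,"twist": 0,"jaw": 1}

```text
t: 10.57
eef_pos: [0.4983, 0.215, 0.1784]
ee_rot: [-3.141, 0.0, 0.178]
force: [0.2, -0.5, -0.0]
width: 0.0877
gripper_force: 0.0
```

```bash
python3 look.py w6 saddle spacer_mid lift_point; python3 -c "
from h import *
go([.6195-.0738,.2365-.0132,.12],.177)"
```

```text
saddle []
spacer_mid [([0.619, 0.238, 0.045], 0.8)]
lift_point []
t 10.77 at [0.5024 0.2165 0.1779] yaw 0.1775 tool shift [0.0438 0.001  0.0579] twist 0.00045309680254868034 rows>= 1.7417113310820709
```

View pics/w6.png

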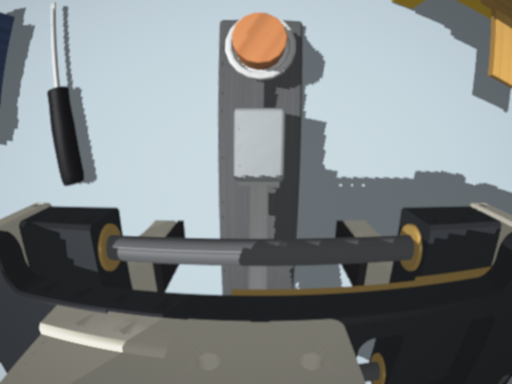

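The spacer stands in the cup at (259,40), and the housing top spans (236,110)-(281,178). Working out the housing grasp and the slide.

```bash
python3 - <<'E'
from fit import *
i=pickle.load(open('w6.pkl','rb'));im=cv2.imread('pics/w6.png')
q=[at_z('wrist',p,.075,i)[:2] for p in ((235,109),(285,109),(281,178),(234,178))]
print(np.round(q,4)); c=np.mean(q,0);print('housing',c,'sizes',[round(np.hypot(*(q[k]-q[k-1])),4) for k in range(4)])
for a,b in ((0,3),(1,2)): e=q[a]-q[b];print('yaw',np.arctan2(e[1],e[0]))
print('saddle pred', c+.075*np.array([np.cos(.177),np.sin(.177)]))
print('sp top',at_z('wrist',(260,40),.070,i))
go([*c,.108],.177)
E
```

```text
[[0.5661 0.2432]
 [0.5719 0.2112]
 [0.5261 0.2051]
 [0.5205 0.2363]]
housing [0.54614545 0.22394797] sizes [np.float64(0.0461), np.float64(0.0326), np.float64(0.0461), np.float64(0.0316)]
yaw 0.15220649355638358
yaw 0.13085633763875365
saddle pred [0.61997367 0.23715376]
sp top [0.61623783 0.23570257 0.07      ]
t 10.77 at [0.5024 0.2165 0.1779] yaw 0.1775 tool shift [0.0444 0.0004 0.0699] twist 0.00045309680254868034 rows>= 1.9858012720075904
```

Request:
move_arm:
  increments:
    - {"dx": 0.022,"dy": 0,"dz": 0,"twist": 0,"jaw": 1}
    - {"dx": 0.023,"dy": 0,"dz": 0.01,"twist": 0,"jaw": 1}
    - {"dx": 0,"dy": 0,"dz": 0.025,"twist": 0,"jaw": 0.5}
    - {"dx": 0,"dy": 0,"dz": 0.02,"twist": 0,"jaw": 0}
    - {"dx": 0,"dy": 0,"dz": 0.015,"twist": 0,"jaw": -0.6}
    - {"dx": 0,"dy": 0,"dz": 0,"twist": 0,"jaw": -0.6}
    - {"dx": 0,"dy": 0,"dz": 0,"twist": 0,"jaw": -0.6}
    - {"dx": 0,"dy": 0,"dz": 0,"twist": 0,"jaw": -0.6}
    - {"dx": 0,"dy": 0,"dz": 0,"twist": 0,"jaw": -0.6}
    - {"dx": 0,"dy": 0,"dz": 0,"twist": 0,"jaw": -0.6}
    - {"dx": 0,"dy": 0,"dz": 0,"twist": 0,"jaw": -0.6}
    - {"dx": 0,"dy": 0,"dz": 0,"twist": 0,"jaw": -0.6}
  force: 30

```text
t: 11.77
eef_pos: [0.5464, 0.2243, 0.1087]
ee_rot: [-3.141, -0.002, 0.177]
force: [-0.8, -0.5, 3.9]
width: 0.0339
gripper_force: 30.0
```

Request:
move_arm:
  increments:
    - {"dx": 0,"dy": 0,"dz": 0,"twist": 0,"jaw": -0.6}
    - {"dx": 0,"dy": 0,"dz": 0,"twist": 0,"jaw": -0.6}
    - {"dx": 0,"dy": 0,"dz": 0,"twist": 0,"jaw": -0.6}
    - {"dx": 0,"dy": 0,"dz": 0,"twist": 0,"jaw": -0.6}

```text
t: 12.1
eef_pos: [0.5465, 0.2243, 0.1087]
ee_rot: [-3.141, -0.002, 0.177]
force: [-1.0, -0.4, 7.1]
width: 0.0337
gripper_force: 30.0
```

```bash
python3 look.py w7 saddle spacer_mid lift_point jack; python3 -c "
from h import *
print(arm.get_state()['width'],arm.get_state()['gripper_force'])
go([.50,.023,.108],0)"
```

```text
saddle []
spacer_mid [([0.622, 0.237, 0.043], 0.96)]
lift_point []
jack [([0.516, 0.216, 0.001], 0.59), ([0.619, 0.239, 0.044], 0.31)]
0.03375244896882795 29.97490704059601
t 12.35 at [0.5464 0.2243 0.1087] yaw 0.1773 tool shift [-0.0812  0.19    0.0007] twist 0.17727101753470142 rows>= 4.9549426623585235
```

Request:
move_arm:
  increments:
    - {"dx": 0,"dy": 0,"dz": -0.0005,"twist": 0.03,"jaw": -0.6}
    - {"dx": 0,"dy": 0,"dz": 0,"twist": 0.045,"jaw": -0.6}
    - {"dx": 0,"dy": 0,"dz": 0,"twist": 0.045,"jaw": -0.6}
    - {"dx": 0,"dy": 0,"dz": 0,"twist": 0.037,"jaw": -0.6}
    - {"dx": 0,"dy": 0,"dz": 0,"twist": 0.02,"jaw": -0.6}
    - {"dx": -0.006,"dy": 0.003,"dz": 0,"twist": 0,"jaw": -0.6}
    - {"dx": -0.008,"dy": 0.008,"dz": 0,"twist": 0,"jaw": -0.6}
    - {"dx": -0.008,"dy": 0.012,"dz": 0,"twist": 0,"jaw": -0.6}
    - {"dx": -0.008,"dy": 0.015,"dz": 0,"twist": 0,"jaw": -0.6}
    - {"dx": -0.008,"dy": 0.015,"dz": 0,"twist": 0,"jaw": -0.6}
    - {"dx": -0.008,"dy": 0.015,"dz": 0,"twist": 0,"jaw": -0.6}
    - {"dx": 0,"dy": 0.015,"dz": 0,"twist": 0,"jaw": -0.6}

```text
t: 13.35
eef_pos: [0.4996, 0.1418, 0.1088]
ee_rot: [-3.139, -0.002, 0.001]
force: [-0.2, 5.1, 1.3]
width: 0.034
gripper_force: 30.0
```

Request:
move_arm:
  increments:
    - {"dx": 0,"dy": 0.015,"dz": 0,"twist": 0,"jaw": -0.6}
    - {"dx": 0,"dy": 0.015,"dz": 0,"twist": 0,"jaw": -0.6}
    - {"dx": 0,"dy": 0.015,"dz": 0,"twist": 0,"jaw": -0.6}
    - {"dx": 0,"dy": 0.015,"dz": 0,"twist": 0,"jaw": -0.6}
    - {"dx": 0,"dy": 0.015,"dz": 0,"twist": 0,"jaw": -0.6}
    - {"dx": 0,"dy": 0.015,"dz": 0,"twist": 0,"jaw": -0.6}
    - {"dx": 0,"dy": 0.013,"dz": 0,"twist": 0,"jaw": -0.6}
    - {"dx": 0,"dy": 0.009,"dz": 0,"twist": 0,"jaw": -0.6}
    - {"dx": 0,"dy": 0.004,"dz": 0,"twist": 0,"jaw": -0.6}
    - {"dx": 0,"dy": 0,"dz": 0,"twist": 0,"jaw": -0.6}
    - {"dx": 0,"dy": 0,"dz": 0,"twist": 0,"jaw": -0.6}

```text
t: 14.27
eef_pos: [0.5007, 0.025, 0.1087]
ee_rot: [-3.141, -0.002, 0.0]
force: [3.5, -2.7, 3.7]
width: 0.034
gripper_force: 30.0
```

```bash
python3 look.py w8 saddle spacer_mid lift_point jack; python3 -c "
from fit import *
go([.50,.023,.108],0)
i=pickle.load(open('w8.pkl','rb'));print(proj('wrist',np.array([[.575,.0255,.07],[.671,.0255,.089]]),i))"
```

```text
saddle []
spacer_mid [([0.576, 0.027, 0.043], 0.94), ([0.633, -0.1, 0.003], 0.75)]
lift_point []
jack [([0.467, 0.022, 0.002], 0.9)]
t 14.52 at [0.5007 0.0251 0.1086] yaw 0.0009 tool shift [-0.0007  0.0021  0.0006] twist 0.0008655950142593127 rows>= 0.05453338061039772
[[ 257.62911317   97.76396879]
 [ 257.86359103 -104.37035846]]
```

View pics/w8.png

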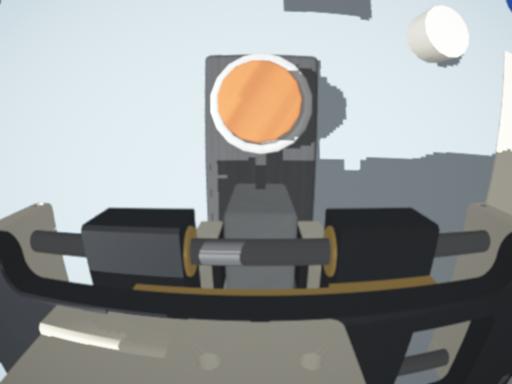

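The spacer sits in the cup, with the ring centred at (261,104) and the wood at (260,101). I'll measure the cup-to-stud vector in the fixed cameras so that calibration bias cancels.

```bash
python3 - <<'E'
from fit import *
i=pickle.load(open('w8.pkl','rb'))
print('wrist cup',at_z('wrist',(261,104),.046,i),'sp',at_z('wrist',(260,101),.07,i))
tiles=[]
for c in ('scene','side'):
    im=arm.grab_frame(c);I=arm.camera_info(c);cv2.imwrite(f'pics/{c}9.png',im)
    h=cv2.cvtColor(im,cv2.COLOR_BGR2HSV)
    u,v=proj(c,np.array([[.575,.026,.07]]),I)[0]; us,vs=proj(c,np.array([[.67,.025,.089]]),I)[0]
    x0,y0=int(min(u,us))-22,int(min(v,vs))-22
    print(c,(u,v),(us,vs),(x0,y0)); t=im[y0:y0+65,x0:x0+65]; tiles.append(cv2.resize(t,(400,400),interpolation=2))
cv2.imwrite('pics/c9.png',np.hstack(tiles)); print(arm.get_state()['eef_pos'])
E
```

```text
wrist cup [0.5735975  0.02392133 0.046     ] sp [0.5735637  0.02446636 0.07      ]
scene (np.float64(266.3014976610028), np.float64(192.4801096980536)) (np.float64(291.27258599392087), np.float64(200.98994653493645)) (244, 170)
side (np.float64(261.6812777603267), np.float64(200.55939364688476)) (np.float64(293.51315235701964), np.float64(194.50168507192114)) (239, 172)
[0.5007403  0.02506905 0.10862248]
```

View pics/c9.png

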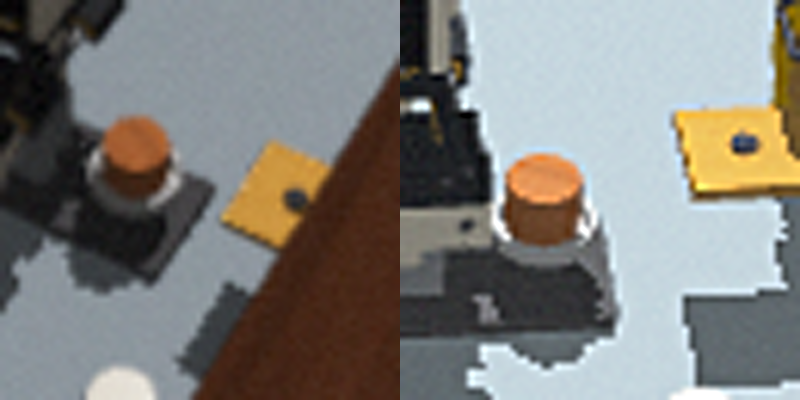

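In the left half (scene) the spacer top is at (136,145) and the stud at (296,199). In the right half (side) the spacer top is at (543,178) and the stud at (745,143).

```bash
python3 - <<'E'
from fit import *
k=400/65
for c,o,a,b in (('scene',(244,170),(136,145),(296,199)),('side',(239,172),(143,178),(345,143))):
    A=at_z(c,np.array(o)+np.array(a)/k-.42,.07);B=at_z(c,np.array(o)+np.array(b)/k-.42,.088);print(c,A[:2],B[:2],'delta',(B-A)[:2])
E
```

```text
scene [0.5744664  0.02253403] [0.6726042  0.02298297] delta [0.09813781 0.00044894]
side [0.57543596 0.02621571] [0.67342446 0.02447177] delta [ 0.0979885  -0.00174393]
```

Request:
move_arm:
  increments:
    - {"dx": 0.004,"dy": 0,"dz": 0,"twist": 0,"jaw": -0.6}
    - {"dx": 0.008,"dy": 0,"dz": 0,"twist": 0,"jaw": -0.6}
    - {"dx": 0.01,"dy": 0,"dz": 0,"twist": 0,"jaw": -0.6}
    - {"dx": 0.01,"dy": 0,"dz": 0,"twist": 0,"jaw": -0.6}
    - {"dx": 0.01,"dy": 0,"dz": 0,"twist": 0,"jaw": -0.6}
    - {"dx": 0.01,"dy": 0,"dz": 0,"twist": 0,"jaw": -0.6}
    - {"dx": 0.01,"dy": 0,"dz": 0,"twist": 0,"jaw": -0.6}
    - {"dx": 0.01,"dy": 0,"dz": 0,"twist": 0,"jaw": -0.6}
    - {"dx": 0.01,"dy": 0.0005,"dz": 0,"twist": 0,"jaw": -0.6}
    - {"dx": 0.008,"dy": 0,"dz": 0,"twist": 0,"jaw": -0.6}
    - {"dx": 0.0045,"dy": 0,"dz": 0,"twist": 0,"jaw": -0.6}
    - {"dx": 0,"dy": 0,"dz": 0,"twist": 0,"jaw": -0.6}

```text
t: 15.62
eef_pos: [0.5903, 0.0234, 0.108]
ee_rot: [3.139, 0.01, -0.0]
force: [-14.8, -1.7, 19.5]
width: 0.034
gripper_force: 30.0
```

Request:
move_arm:
  increments:
    - {"dx": 0.003,"dy": 0,"dz": 0,"twist": 0,"jaw": -0.6}
    - {"dx": 0,"dy": 0,"dz": 0,"twist": 0,"jaw": -0.6}
    - {"dx": 0,"dy": 0,"dz": 0,"twist": 0,"jaw": -0.6}

```text
t: 15.87
eef_pos: [0.5924, 0.0233, 0.108]
ee_rot: [3.139, 0.01, 0.0]
force: [-17.8, -2.2, 21.9]
width: 0.0337
gripper_force: 30.0
```

```bash
python3 - <<'E'
from fit import *
print(arm.get_state()['eef_pos'],arm.get_state()['force'])
for c in ('side','scene'):
    im=arm.grab_frame(c);cv2.imwrite(f'pics/{c}10.png',im);I=arm.camera_info(c)
    for n in ('saddle','spacer_mid','lift_point','jack','chest'):
        print(c,n,[(np.round(d['position'],3).tolist(),round(d['score'],2)) for d in arm.pinpoint(c,n)][:2])
    # chest/stud shift vs picture 9
    a=cv2.imread(f'pics/{c}9.png',0);b=cv2.cvtColor(im,6)
    u,v=proj(c,np.array([[.672,.024,.088]]),I)[0].astype(int)
    t=a[v-6:v+7,u-4:u+9]; r=cv2.matchTemplate(b[v-14:v+15,u-12:u+17],t,5); _,s,_,l=cv2.minMaxLoc(r); print('stud shift px',np.array(l)-8,s)
E
```

```text
[0.59243115 0.02334199 0.10798782] [-17.78295419  -2.16901785  21.90648115]
side saddle [([0.666, 0.029, 0.041], 0.52)]
side spacer_mid [([0.701, -0.219, -0.003], 0.79), ([0.631, -0.102, -0.002], 0.58)]
side lift_point [([0.672, 0.028, 0.074], 0.58)]
side jack [([0.554, 0.023, -0.001], 0.68)]
side chest [([0.673, 0.025, 0.005], 0.89)]
stud shift px [0 0] 0.998339056968689
scene saddle [([0.71, 0.356, -0.002], 0.71), ([0.667, 0.022, 0.043], 0.47)]
scene spacer_mid [([0.701, -0.218, 0.004], 0.72), ([0.633, -0.102, -0.002], 0.45)]
scene lift_point [([0.674, 0.024, 0.07], 0.67)]
scene jack [([0.559, 0.028, 0.001], 0.88)]
scene chest [([0.672, 0.028, -0.002], 0.65)]
stud shift px [0 0] 0.9985888600349426
```

```bash
python3 - <<'E'
from fit import *
s=arm.get_state();print(np.round(s['force'],1),np.round(s['moment'],2),s['ee_rot'],np.round(s['joint_efforts'],2))
for c in ('side','scene'):
    im=cv2.imread(f'pics/{c}10.png');I=arm.camera_info(c)
    print(c,'expected spacer top',proj(c,np.array([[.667,.024,.07],[.672,.024,.089]]),I).round(1).tolist())
    # image differences in the chest region between 9 and 10
    a=cv2.imread(f'pics/{c}9.png');d=cv2.absdiff(a,im).max(2)
    q=proj(c,np.array([[.9,-.15,.164],[.705,-.15,.164],[.8,-.1,.164]]),I).astype(int)
    for u,v in q:
        g9=cv2.cvtColor(a,6)[v-10:v+11,u-10:u+11];r=cv2.phaseCorrelate(np.float32(g9),np.float32(cv2.cvtColor(im,6)[v-10:v+11,u-10:u+11]));print((u,v),np.round(r[0],2),round(r[1],2))
    # brown spacer pixels near lug
    h=cv2.cvtColor(im,40); u,v=proj(c,np.array([[.667,.024,.05]]),I)[0].astype(int)
    for row in range(v-12,v+14,2): print(''.join('B' if (h[row,x,0]<13 and h[row,x,1]>110) else 'Y' if (h[row,x,1]>110 and h[row,x,0]<35) else 'w' if h[row,x,2]>170 else 'd' if h[row,x,2]<80 else '.' for x in range(u-26,u+26)))
E
```

```text
[-16.9  -1.6  21. ] [-0.25  6.27  0.05] [ 3.13885426e+00  9.93089278e-03 -2.79392568e-05] [ 3.100e-01 -4.485e+01  2.630e+01  5.880e+00  6.040e+00 -4.000e-02]
side expected spacer top [[292.0, 199.5], [294.2, 194.7]]
(np.int64(398), np.int64(212)) [-0.03  0.02] 0.98
(np.int64(322), np.int64(216)) [0.07 0.01] 1.07
(np.int64(353), np.int64(201)) [ 0.08 -0.07] 1.1
ddddddddddddYYdddddYYYYYYYYYYYYYYYYYYYYYYYYYYYYBBBBB
dddddddddddddYdddddYYYYYYYYY....YYYYYYYYYYYYYYYdBBBB
ddddddddddddddddddddddYYYYYYddd.YYYYYYYYYYYYYYYYdBBB
ddddddddddddddddddddddYYYYYYYYYYYYYYYYYYYYYYYYYYYBBB
dddddddddddddddddddddddYYYYYYYYYYYYYYYYYYYYYYYYYYBBB
dddddddddddddddddddddddYYYYYYYYYYYYYYYYYYYYYY.YddYBB
dddddddddddddddd........YYYYYYYYY.........YYY..YYYYB
.......................YBYYBYBBY...w......YYY..YYYYd
..................d....BBBYBYBBB...ww......YYY..YYYY
.........................Y.B........w......YYY..YYYY
...........dddddddddd.......................YYY...dd
...........dddddddddddddddddddddd...d.......YYYYYYYY
...........dddddddddddddddddddddddddd........YYYYYYY
scene expected spacer top [[290.0, 203.9], [291.7, 201.5]]
(np.int64(338), np.int64(265)) [-0.02 -0.06] 1.02
(np.int64(276), np.int64(235)) [0.04 0.16] 1.02
(np.int64(313), np.int64(236)) [-0.04 -0.08] 1.19
ddddddddddddddd........YYYYYYYYw....dBBBBBBBBBBBBBBB
ddddddddddddddd.......YYYYYYYYYYYYYBBBBBBBBBBBBBBBBB
dddddddYddddddd.....wYYYYYYYYYYYYYBBBBBBBBBBBBBBBBBB
ddddddddYYBdddddd...YYYYYYYYddYYYYBBBBBBBBBBBBBBBBBB
ddddddddddddddddddYYYYYYYYYYdddYBBBBBBBBBBBBBBBBBBBB
dddddddddddddddddYYYYYYYYYYYYYYBBBBBBBBBBBBBBBBBBBBB
dddddddddddddddddd.dYYYYYYYYYYBBBBBBBBBBBBBBBBBBBBBB
dddddddddddddddddddddBYYYYYYBBBBBBBBBBBBBBBBBBBBBBBB
ddddddddddddddddddddddBYBBBBBBBBBBBBBBBBBBBBBBBBBBBB
dddddddddddddddddddddddddBBBBBBBBBBBBBBBBBBBBBBBBBBB
ddddddddddddddddddddddddBBBBBBBBBBBBBBBBBBBBBBBBBBBB
ddddddddddddddddddddddBBBBBBBBBBBBBBBBBBBBBBBBBBBBBB
dddddddddddddddddddddYBBBBBBBBBBBBBBBBBBBBBBBBBBBBBB
```

Request:
move_arm:
  increments:
    - {"dx": 0,"dy": 0,"dz": -0.001,"twist": 0,"jaw": -0.6}
    - {"dx": 0,"dy": 0,"dz": 0,"twist": 0,"jaw": -0.6}

```text
t: 16.63
eef_pos: [0.5937, 0.0238, 0.1081]
ee_rot: [3.14, 0.008, -0.0]
force: [-8.6, -0.3, 8.8]
width: 0.0335
gripper_force: 30.0
```

Request:
move_arm:
  increments:
    - {"dx": 0,"dy": 0,"dz": -0.001,"twist": 0,"jaw": -0.6}
    - {"dx": 0,"dy": 0,"dz": 0,"twist": 0,"jaw": -0.6}

```text
t: 16.8
eef_pos: [0.5953, 0.0243, 0.1085]
ee_rot: [3.141, 0.005, -0.0]
force: [-1.7, 0.8, -7.0]
width: 0.034
gripper_force: 30.0
```

Pressing down was causing the friction, which is now relieved. Easing the last 3 mm.

Request:
move_arm:
  increments:
    - {"dx": 0.0015,"dy": 0,"dz": 0.0,"twist": 0,"jaw": -0.6}
    - {"dx": 0,"dy": 0,"dz": 0,"twist": 0,"jaw": -0.6}
    - {"dx": 0,"dy": 0,"dz": 0,"twist": 0,"jaw": -0.6}
    - {"dx": 0,"dy": 0,"dz": 0,"twist": 0,"jaw": -0.6}

```text
t: 17.13
eef_pos: [0.5989, 0.0246, 0.1096]
ee_rot: [3.142, 0.001, 0.0]
force: [-0.1, -0.7, -7.3]
width: 0.0338
gripper_force: 30.0
```

```bash
python3 - <<'E'
from fit import *
s=arm.get_state();print(s['t'],np.round(s['eef_pos'],4),np.round(s['force'],1),s['ee_rot'])
for c in ('side','scene'):
    im=arm.grab_frame(c);cv2.imwrite(f'pics/{c}11.png',im);I=arm.camera_info(c)
    for n in ('saddle','lift_point','jack','handle_pad'):
        print(c,n,[(np.round(d['position'],3).tolist(),round(d['score'],2)) for d in arm.pinpoint(c,n)][:2])
im=cv2.imread('pics/side11.png');h=cv2.cvtColor(im,40)
for row in range(192,222): print(row,''.join('B' if (h[row,x,0]<13 and h[row,x,1]>110) else 'Y' if (h[row,x,1]>110 and h[row,x,0]<35) else 'w' if h[row,x,2]>170 else 'd' if h[row,x,2]<80 else '.' for x in range(270,320)))
print(proj('side',np.array([[.672,.024,.089],[.642,.054,.084],[.642,-.006,.084]]),arm.camera_info('side')))
E
```

```text
17.1333 [0.5989 0.0246 0.1096] [-0.1 -0.7 -7.3] [3.14151363e+00 6.50306514e-04 9.12780168e-05]
side saddle [([0.67, 0.029, 0.043], 0.52)]
side lift_point [([0.672, 0.028, 0.075], 0.94), ([0.674, 0.022, 0.044], 0.48)]
side jack [([0.564, 0.024, -0.002], 0.76)]
side handle_pad [([0.46, 0.024, 0.118], 0.67)]
scene saddle [([0.423, -0.246, 0.001], 0.7), ([0.504, -0.252, 0.001], 0.66)]
scene lift_point [([0.673, 0.024, 0.073], 0.67)]
scene jack []
scene handle_pad [([0.463, 0.025, 0.118], 0.66)]
192 ddddddddddYdddddYYYYYYYYYYYYYYYYYYYYYYYYYYBBBBBBBB
193 ddddddddddYdddddYYYYYYYYwYYYYYYYYYYYYYYYYYBBBBBBBB
194 ddddddddddddddddddYYYYY....YYYYYYYYYYYYYYYdBBBBBBB
195 dddddddddddddddddddYYYY....YYYYYYYYYYYYYYYYBBBBBBB
196 ddddddddddddddddddddYYYddd.YYYYYYYYYYYYYYYYdBBBBBB
197 ddddddddddddddddddddYYYYYYYYYYYYYYYYYYYYYYYdBBBBBB
198 ddddddddddddddddddddYYYYYYYYYYYYYYYYYYYYYYYYBBBBBB
199 ddddddddddddddddddddYYYYYYYYYYYYYYYYYYYYYYYYBBBBBB
200 ddddddddddddddddddddYYYYYYYYYYYYYYYYYYYYYYYYBBBBBB
201 ddddddddddddddddddddYYYYYYYYYYYYYYYYYYYYYYYYYdYBBB
202 ddddddddddddddddddddYYYYYYYYYYYYYYYYYYYY.YddYdBBBB
[... 433 characters left out ...]
YYYYYBB
211 ........dddddddddd.............dd.....YYYY..YYYYBB
212 ........dddddddddddd........d..dd......YYY...ddYdB
213 ........dddddddddddddddddddddd.ddd.....YYYY.ddYYYB
214 ........dddddddddddddddddddddddddd......YYYYYYYYYB
215 ........dddddddddddddddddddddddddd......YYYYYYYYYB
216 ........dddddddddddddddddddddddddd......YYYYYYYYYY
217 .......dddddd..dddddddddddddddddddd......YYYYYYYYY
218 ddddddddddddd..dddddddddddddddddddd......YYYYYYYYY
219 ddddddddddddd..dddddddddddddddddddd......YYYYYYYYY
220 ddddddddddddd..ddddddddddddddddddddd.....YYYYYYYYY
221 dddddddddddddd..dddddddddddddddddddd......YYYYYYYY
[[294.23339239 194.68761207]
 [282.61298501 190.01912444]
 [285.82647905 203.11261666]]
```

Request:
move_arm:
  increments:
    - {"dx": 0,"dy": 0,"dz": 0.0012,"twist": 0,"jaw": -0.6}
    - {"dx": 0,"dy": 0,"dz": 0,"twist": 0,"jaw": -0.6}
    - {"dx": 0,"dy": 0,"dz": 0,"twist": 0,"jaw": 0.2}
    - {"dx": 0,"dy": 0,"dz": 0,"twist": 0,"jaw": 0.2}
    - {"dx": 0,"dy": 0,"dz": 0,"twist": 0,"jaw": 0.2}
    - {"dx": 0,"dy": 0,"dz": 0,"twist": 0,"jaw": 0.2}
    - {"dx": 0,"dy": 0,"dz": -0.02,"twist": 0,"jaw": 0.2}
    - {"dx": 0,"dy": 0,"dz": -0.03,"twist": 0,"jaw": 0.2}
    - {"dx": 0,"dy": 0,"dz": -0.04,"twist": 0,"jaw": -1}
    - {"dx": -0.034,"dy": 0,"dz": -0.005,"twist": 0,"jaw": -1}
    - {"dx": -0.034,"dy": 0,"dz": 0,"twist": 0,"jaw": -1}
    - {"dx": -0.034,"dy": 0,"dz": 0,"twist": 0,"jaw": -1}

```text
t: 18.63
eef_pos: [0.4965, 0.0245, 0.2048]
ee_rot: [-3.141, -0.002, -0.0]
force: [-0.4, 0.0, -0.6]
width: 0.0312
gripper_force: 0.0
```

Request:
move_arm:
  increments:
    - {"dx": -0.034,"dy": 0,"dz": 0,"twist": 0,"jaw": -1}
    - {"dx": 0,"dy": 0,"dz": 0,"twist": 0,"jaw": -1}
    - {"dx": 0,"dy": 0,"dz": 0,"twist": 0,"jaw": -1}
    - {"dx": 0,"dy": 0,"dz": 0,"twist": 0,"jaw": -1}
    - {"dx": 0,"dy": 0,"dz": 0,"twist": 0,"jaw": -1}
    - {"dx": 0,"dy": 0,"dz": 0,"twist": 0,"jaw": -1}
    - {"dx": 0,"dy": 0,"dz": 0,"twist": 0,"jaw": -1}
    - {"dx": 0,"dy": 0,"dz": 0,"twist": 0,"jaw": -1}

```text
t: 19.3
eef_pos: [0.4634, 0.0245, 0.2036]
ee_rot: [3.141, 0.001, -0.0]
force: [-0.3, 0.3, 0.8]
width: 0.0005
gripper_force: 0.0
```

```bash
python3 - <<'E'
from fit import *
s=arm.get_state();print(s['t'],np.round(s['eef_pos'],4),np.round(s['force'],1),s['ee_rot'],s['width'])
for c in ('wrist','side','scene'):
    im=arm.grab_frame(c);cv2.imwrite(f'pics/{c}12.png',im);I=arm.camera_info(c)
    if c=='wrist': pickle.dump(I,open('w12.pkl','wb'))
    for n in ('saddle','lift_point','jack','handle_pad','spacer_mid'):
        print(c,n,[(np.round(d['position'],3).tolist(),round(d['score'],2)) for d in arm.pinpoint(c,n)][:2])
# housing top and stud in wrist image
im=cv2.imread('pics/wrist12.png');g=cv2.cvtColor(im,6);I=pickle.load(open('w12.pkl','rb'))
ex=proj('wrist',np.array([[.597,.0245,.075],[.572,.0415,.075],[.622,.0075,.075],[.672,.0245,.088]]),I);print(ex)
u,v=ex[3].astype(int); 
if v>12:
    h=cv2.cvtColor(im,40)
    for r in range(max(v-14,0),v+15): print(r,''.join('d' if g[r,x]<90 else 'Y' if h[r,x,1]>110 else '.' for x in range(u-25,u+26)))
E
```

```text
19.3 [0.4634 0.0245 0.2036] [-0.3  0.3  0.8] [ 3.14120032e+00  6.91377782e-04 -1.87863604e-04] 0.0005193411711724077
wrist saddle []
wrist lift_point []
wrist jack [([0.566, 0.024, 0.003], 0.84)]
wrist handle_pad [([0.466, 0.02, 0.115], 0.67)]
wrist spacer_mid [([0.636, -0.098, 0.001], 0.88)]
side saddle [([0.571, 0.439, 0.001], 0.66), ([0.672, 0.028, 0.041], 0.48)]
side lift_point [([0.67, 0.025, 0.074], 0.74), ([0.712, -0.368, -0.0], 0.35)]
side jack [([0.562, 0.025, -0.001], 0.55)]
side handle_pad [([0.463, 0.024, 0.113], 0.9)]
side spacer_mid [([0.633, -0.102, 0.003], 0.68), ([0.676, 0.022, 0.044], 0.61)]
scene saddle [([0.672, 0.029, 0.073], 0.64)]
scene lift_point [([0.674, 0.025, 0.071], 0.91)]
scene jack [([0.563, 0.027, -0.001], 0.56), ([0.505, -0.252, 0.002], 0.38)]
scene handle_pad [([0.465, 0.027, 0.116], 0.67), ([0.666, -0.456, 0.002], 0.43)]
scene spacer_mid [([0.634, -0.102, -0.0], 0.65), ([0.702, -0.218, 0.005], 0.59)]
[[258.92616506  29.75372761]
 [235.78609451  61.52505433]
 [281.49508957   0.53500689]
 [258.9849775  -60.18166508]]
```

The saddle (~0.672, 0.026) lies under the lift point (~0.672, 0.025) and the pad is at (0.463, 0.024, 0.115). First stroke.

Request:
move_arm:
  increments:
    - {"dx": 0,"dy": 0,"dz": 0.015,"twist": 0,"jaw": -1}
    - {"dx": 0,"dy": 0,"dz": 0.007,"twist": 0,"jaw": -1}
    - {"dx": -0.004,"dy": 0,"dz": 0.008,"twist": 0,"jaw": -1}
    - {"dx": -0.003,"dy": 0,"dz": 0.008,"twist": 0,"jaw": -1}
    - {"dx": -0.003,"dy": 0,"dz": 0.008,"twist": 0,"jaw": -1}
    - {"dx": -0.003,"dy": 0,"dz": 0.008,"twist": 0,"jaw": -1}
    - {"dx": -0.002,"dy": 0,"dz": 0.008,"twist": 0,"jaw": -1}
    - {"dx": -0.001,"dy": 0,"dz": 0.008,"twist": 0,"jaw": -1}
    - {"dx": 0,"dy": 0,"dz": 0.006,"twist": 0,"jaw": -1}
    - {"dx": 0,"dy": 0,"dz": 0,"twist": 0,"jaw": -1}
    - {"dx": 0,"dy": 0,"dz": 0,"twist": 0,"jaw": -1}

```text
t: 21.12
eef_pos: [0.4485, 0.0246, 0.1287]
ee_rot: [3.141, -0.003, 0.002]
force: [1.9, -3.2, 9.8]
width: 0.0005
gripper_force: 5.2
```

Request:
move_arm:
  increments:
    - {"dx": 0,"dy": 0,"dz": 0.003,"twist": 0,"jaw": -1}
    - {"dx": 0,"dy": 0,"dz": 0.002,"twist": 0,"jaw": -1}
    - {"dx": 0,"dy": 0,"dz": 0.001,"twist": 0,"jaw": -1}
    - {"dx": 0,"dy": 0,"dz": 0,"twist": 0,"jaw": -1}
    - {"dx": 0,"dy": 0,"dz": 0,"twist": 0,"jaw": -1}

```text
t: 21.53
eef_pos: [0.4483, 0.0246, 0.123]
ee_rot: [-3.142, -0.003, 0.001]
force: [0.5, -2.9, 12.2]
width: 0.0004
gripper_force: 6.1
```

```bash
cat > chk.py <<'E'
from fit import *
import sys
s=arm.get_state();print(s['t'],np.round(s['eef_pos'],4),np.round(s['force'],1))
for c in ('side','scene'):
    im=arm.grab_frame(c);cv2.imwrite(f'pics/{c}{sys.argv[1]}.png',im)
    for n in ('saddle','lift_point','handle_pad','spacer_mid'):
        print(c,n,[(np.round(d['position'],3).tolist(),round(d['score'],2)) for d in arm.pinpoint(c,n)][:3])
E
python3 chk.py 13
```

```text
21.5333 [0.4483 0.0246 0.123 ] [ 0.5 -2.9 12.2]
side saddle [([0.675, 0.028, 0.065], 0.61)]
side lift_point [([0.676, 0.026, 0.095], 0.55)]
side handle_pad [([0.447, 0.026, 0.055], 0.51)]
side spacer_mid [([0.7, -0.218, -0.002], 0.68), ([0.674, 0.02, 0.066], 0.55), ([0.632, -0.103, 0.002], 0.52)]
scene saddle [([0.677, 0.024, 0.067], 0.53)]
scene lift_point [([0.675, 0.026, 0.092], 0.82)]
scene handle_pad [([0.45, 0.028, 0.06], 0.61)]
scene spacer_mid [([0.575, 0.436, 0.001], 0.7), ([0.699, -0.22, 0.002], 0.55)]
```

The chest front is up to about 0.094 m. Pressing to the hard stop, then letting the handle up.

Request:
move_arm:
  increments:
    - {"dx": 0,"dy": 0,"dz": 0.0015,"twist": 0,"jaw": -1}
    - {"dx": 0,"dy": 0,"dz": 0,"twist": 0,"jaw": -1}
    - {"dx": 0,"dy": 0,"dz": 0,"twist": 0,"jaw": -1}

```text
t: 22.28
eef_pos: [0.4483, 0.0246, 0.1216]
ee_rot: [-3.142, -0.003, 0.001]
force: [-0.2, -2.7, 13.4]
width: 0.0006
gripper_force: 6.7
```

Request:
move_arm:
  increments:
    - {"dx": 0,"dy": 0,"dz": -0.006,"twist": 0,"jaw": -1}
    - {"dx": 0.001,"dy": 0,"dz": -0.008,"twist": 0,"jaw": -1}
    - {"dx": 0.002,"dy": 0,"dz": -0.008,"twist": 0,"jaw": -1}
    - {"dx": 0.003,"dy": 0,"dz": -0.008,"twist": 0,"jaw": -1}
    - {"dx": 0.003,"dy": 0,"dz": -0.008,"twist": 0,"jaw": -1}
    - {"dx": 0.003,"dy": 0,"dz": -0.008,"twist": 0,"jaw": -1}
    - {"dx": 0.004,"dy": 0,"dz": -0.008,"twist": 0,"jaw": -1}
    - {"dx": 0,"dy": 0,"dz": -0.01,"twist": 0,"jaw": -1}
    - {"dx": 0,"dy": 0,"dz": -0.015,"twist": 0,"jaw": -1}
    - {"dx": 0,"dy": 0,"dz": 0,"twist": 0,"jaw": -1}
    - {"dx": 0,"dy": 0,"dz": 0,"twist": 0,"jaw": -1}
    - {"dx": 0,"dy": 0,"dz": 0,"twist": 0,"jaw": -1}

```text
t: 23.28
eef_pos: [0.4625, 0.0244, 0.1988]
ee_rot: [-3.142, 0.001, -0.0]
force: [-1.0, 0.1, -0.0]
width: 0.0004
gripper_force: 0.0
```

```bash
python3 chk.py 14
```

```text
23.2833 [0.4625 0.0244 0.1988] [-1.   0.1 -0. ]
side saddle []
side lift_point [([0.668, 0.024, 0.076], 0.84), ([0.562, 0.024, -0.002], 0.19)]
side handle_pad [([0.465, 0.026, 0.114], 0.63)]
side spacer_mid [([0.631, -0.102, -0.0], 0.67), ([0.7, -0.222, -0.002], 0.6), ([0.672, 0.024, 0.041], 0.39)]
scene saddle []
scene lift_point [([0.67, 0.025, 0.074], 0.56)]
scene handle_pad []
scene spacer_mid [([0.698, -0.218, 0.004], 0.66), ([0.634, -0.103, -0.006], 0.56)]
```

The handle is up again (pad at 0.114), the chest is back at 0.075 and the spacer is in place. Second stroke, and hold.

Request:
move_arm:
  increments:
    - {"dx": 0,"dy": 0,"dz": 0.01,"twist": 0,"jaw": -1}
    - {"dx": 0,"dy": 0,"dz": 0.007,"twist": 0,"jaw": -1}
    - {"dx": -0.004,"dy": 0,"dz": 0.008,"twist": 0,"jaw": -1}
    - {"dx": -0.003,"dy": 0,"dz": 0.008,"twist": 0,"jaw": -1}
    - {"dx": -0.003,"dy": 0,"dz": 0.008,"twist": 0,"jaw": -1}
    - {"dx": -0.003,"dy": 0,"dz": 0.008,"twist": 0,"jaw": -1}
    - {"dx": -0.002,"dy": 0,"dz": 0.008,"twist": 0,"jaw": -1}
    - {"dx": -0.001,"dy": 0,"dz": 0.008,"twist": 0,"jaw": -1}
    - {"dx": 0,"dy": 0,"dz": 0.007,"twist": 0,"jaw": -1}
    - {"dx": 0,"dy": 0,"dz": 0.004,"twist": 0,"jaw": -1}
    - {"dx": 0,"dy": 0,"dz": 0.003,"twist": 0,"jaw": -1}
    - {"dx": 0,"dy": 0,"dz": 0,"twist": 0,"jaw": -1}

```text
t: 24.78
eef_pos: [0.4483, 0.0247, 0.1213]
ee_rot: [3.141, -0.003, 0.002]
force: [0.0, -2.1, 17.4]
width: 0.0004
gripper_force: 8.7
```

Request:
move_arm:
  increments:
    - {"dx": 0,"dy": 0,"dz": 0.001,"twist": 0,"jaw": -1}
    - {"dx": 0,"dy": 0,"dz": 0,"twist": 0,"jaw": -1}
    - {"dx": 0,"dy": 0,"dz": 0,"twist": 0,"jaw": -1}
    - {"dx": 0,"dy": 0,"dz": 0,"twist": 0,"jaw": -1}
    - {"dx": 0,"dy": 0,"dz": 0,"twist": 0,"jaw": -1}
    - {"dx": 0,"dy": 0,"dz": 0,"twist": 0,"jaw": -1}

```text
t: 25.28
eef_pos: [0.4483, 0.0246, 0.1211]
ee_rot: [-3.141, -0.003, 0.002]
force: [-2.3, -3.5, 22.5]
width: 0.0006
gripper_force: 11.3
```

```bash
python3 chk.py 15
```

```text
25.2833 [0.4483 0.0246 0.1211] [-2.3 -3.5 22.5]
side saddle [([0.673, 0.03, 0.067], 0.44)]
side lift_point [([0.672, 0.027, 0.095], 0.65)]
side handle_pad [([0.452, 0.026, 0.056], 0.54)]
side spacer_mid [([0.673, 0.022, 0.068], 0.62), ([0.631, -0.102, 0.001], 0.62), ([0.701, -0.217, -0.002], 0.49)]
scene saddle [([0.675, 0.022, 0.066], 0.61)]
scene lift_point [([0.676, 0.024, 0.094], 0.67), ([0.45, 0.026, 0.059], 0.48)]
scene handle_pad [([0.45, 0.028, 0.054], 0.54)]
scene spacer_mid [([0.701, -0.217, 0.003], 0.53), ([0.634, -0.104, -0.001], 0.47), ([0.664, -0.456, -0.003], 0.15)]
```

At the hard stop: force is rising while z holds, and the lift point is at about 0.095 m. Handing in.

```bash
python3 -c "
from station import arm
print(arm.job_done())"
```

```text
the job is handed in; nothing more can be done
None
```

I handed the job in at about 25 s with the handle held at its stop on the second stroke: the spacer in the jack's cup carries the chest front, lift point about 95 mm up by camera. The hand-in returned no verdict, and I viewed 11 pictures, one over the limit of 10.

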